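# Gather the deburred clips in the tote's corner

## Robot

A 6-joint arm with a two-finger parallel gripper is mounted at the origin on the work surface. World frame = base frame: x ahead of the robot, y to its left, z up, the work surface at z = 0. Lengths are in m, angles in rad, forces in N, time in s.
With the tool pointing down it reaches from about 0.35 to 0.775 m from the base axis. Payload 7.3 kg.
Tool frame: the origin (TCP) lies at the very end of the fingers, on their centre line; the grasp point (between the pads) lies 19 mm behind it; z points along the fingers, y is the direction in which the jaws open and shut (so a half turn about z gives the same grasp; the last joint's range is limited). The gripper opens to 92 mm and grips with 3 to 60 N. Pads are 19 mm wide; open, the fingers measure 130 mm over their backs; the gripper's body (75 mm by 190 mm) begins 47 mm behind the grasp point.
Start: joints at [-0.146, 0.342, 1.524, -0, 1.275, -0.146], TCP at [0.525, 0, 0.202] pointing down, gripper open.
Joint ranges: [-2.53, 2.53], [-0.77, 2.02], [0.04, 2.7], [-1, 4.14], [0.28, 2.66], [-3.11, 3.11]. Speed limits (rad/s): [2.57, 2.57, 3.14, 3.14, 3.14, 3.14].

## Interface

Orientations are given as [roll, pitch, yaw] about the fixed x, y, z axes, in that order (R = Rz(yaw) Ry(pitch) Rx(roll)).
In Python, from cell import robot gives the robot as it stands.
- The arm moves only by the tool apply_moves, never from a script. Its argument "plan" is a list of rows, each an object of numbers: "tx", "ty", "tz": the shift along the tool's x, y, z in m; "yaw": the turn about the tool's z in rad; "grip": the opening, from -1 (shut) to 1 (fully open), so that 0 is half open. In form: [{"tx": .., "ty": .., "tz": .., "yaw": .., "grip": ..}, ...]. A call has 1 to 8 rows; each row is the pose to reach, as a shift and turn from the pose commanded when the call began, along the tool's axes at that moment; what a row does not reach only later rows make up. A row lasts 1/8 s, in which the tool goes at most 62.5 mm and 10.7 degrees, less where a joint would pass 70% of its speed; a pose out of reach is approached as far as the arm can. A call with a gripper value outside its range is refused whole. The fingers move at their own pace and stop on an object; "force" is the grip in N (left out, the last holds). Time passes only in rows, so rows that repeat a pose let the fingers close. It gives the time, the measured TCP pose, the force and the opening at its end, in the units of the state.
- robot.observe(): the state, without advancing time (a new reading comes with each control period).
- robot.read_camera(name): name is "scene" or "side" or "wrist"; returns (picture, depth): 420x560x3 uint8, red, green, blue; 420x560 float32, m along the optical axis (not along the pixel's ray), 0 where there is no reading.
- robot.get_calibration(name): a dict with "camera_matrix" (3x3 intrinsics, pixels), "R" (3x3) and "t" (3): a world point X has camera coordinates R X + t. Camera axes: x right, y down, z forward; pixel columns grow to the right and rows downward; lengths in m; the calibration is good to about 2 mm. A picture is of the moment at which its call begins: read the wrist's pose just before it. get_calibration takes no time and is no camera call; for the wrist camera it gives the pose at the moment of the call.
- robot.hand_in(): hands the job in, once; it reports no verdict.
Trained networks look in the newest picture that a camera, given by its name, has taken for a name from the list of things; names that differ only in an ending like _2 or _b are one class to them, and where a whole thing is asked for, a point or a joint stands for the part that bears it (a point fixed in the world has none). Each returns a list of dicts, best first, with "confidence" (0 to 1); they miss things now and then, are a little off and sometimes report something else, mostly with a low value. They report only what shows in the picture. A call takes as long as a camera call. They do not tell look-alikes from the thing itself.
- robot.outline_of(label, camera): "region" (420x560 bool, what is visible of it) and "pixel" ([row, column] in pixels, amid what is visible of it).
- robot.tip_of(label, camera): "pixel" ([row, column] in pixels: a listed point, or the origin of a listed thing).
The state is a dict: "time": time; "qpos": joint angles; "qvel": joint speeds; "joint_efforts": joint torques, N m; "tool_pos": TCP position; "tool_rot": TCP orientation; "contact_force": force on the tool from outside, world axes, zero at the start; "torque": the same for the moment, N m; "opening": finger opening in m.
Only numpy, scipy, OpenCV 4.12 (cv2) and the standard library are available. Lean on these libraries where they do the work, as an engineer would, in place of code of your own. Each camera call takes 0.05 s, during which the arm holds its last target.

## Task

One deburred amber clip still lies on the bench: put it into the grey tote with the other two. Then take hold of the tote and tip it, to about 30 degrees, so that all three clips slide together into its yellow corner, and finish while still holding it tipped and steady, leaning on nothing but the bench. Leave the white bung, the hook scraper and the pin vise where they lie.

Things in the scene. Friction and masses are not known exactly. Their poses are not given: they have to be found in the camera images.
- tote: open grey polypropylene tote, 170 mm (its x) by 250 mm (its y), 45 mm high, walls 4 mm, floor 5 mm thick, about 0.35 kg, loose on the bench; origin at the centre of its underside, z up out of its mouth. Its inside is slick (friction about 0.16): clips slide on it and along its walls into the lowest corner within 2 s when it is tipped 30 degrees straight towards that corner
- tote_tab (a point): red upright grip tab on the tote's wall that faces its +x, at the end farther from the yellow corner: 12 mm thick (tote x), 56 mm long (tote y), rising 37 mm above the rim to 82 mm above the tote's underside; this point is the middle of its free part at tote (85, -70, 66) mm; pinch it from above across its thickness
- tote_corner (a point): the inner floor corner of the tote that is painted yellow, at tote (-81, 121, 5) mm; diagonally opposite the grip tab
- clip1: translucent amber plastic clip, a U channel 36 mm long (its x), 24 mm wide over its two 4 mm flanges (its y), 14 mm high, 12 g, open side up; origin at the centre of its underside; it slides easily in the tote; starts lying in the tote
- clip2: translucent amber plastic clip, a U channel 36 mm long (its x), 24 mm wide over its two 4 mm flanges (its y), 14 mm high, 12 g, open side up; origin at the centre of its underside; it slides easily in the tote; starts lying in the tote
- clip3: translucent amber plastic clip, a U channel 36 mm long (its x), 24 mm wide over its two 4 mm flanges (its y), 14 mm high, 12 g, open side up; origin at the centre of its underside; it slides easily in the tote; the one that starts on the bench
- bung: white drum bung, 58 mm diameter, 28 mm high, origin under its centre; leave alone
- scraper: hook scraper lying flat: cork handle 95 mm long towards its -x, steel rod with hooked end to +x, 200 mm overall, 18 mm high; origin at the inner end of the handle, on the bench; leave alone
- pin_vise: nickel-plated pin vise lying along its x, 85 mm long, 12 mm thick, origin under its middle; leave alone
- parts_box: grey steel parts box with shut lid and toggle catch, 166 by 246 mm, 98 mm high, fixed to the bench; origin under its centre
Things that resemble listed ones, but are neither listed nor needed, are in the scene too. What is shaped like the clip2 but brown or pink is not meant.

How it is judged:
On the way:
1. the third clip lies in the tote, let go, with the tote still flat on the bench (x of clip3 in the frame of tote between -0.081 and 0.081 m and y of clip3 in the frame of tote between -0.121 and 0.121 m and z of clip3 in the frame of tote between -0.005 and 0.035 m and contact force between the fingers and clip3 below 0.1 N and angle between tote's own z axis and vertical below 0.1 rad), for 0.2 s.
At the end, for the whole second after the job is handed in: the tote is held still in the fingers, tipped 20 to 45 degrees from level and touching none of the other bench things; all three clips lie still inside it, untouched by the robot, each one's origin within 100 mm of the yellow inner corner (angle between tote's own z axis and vertical between 0.35 and 0.79 rad and contact force between the fingers and tote above 1 N and linear speed of each of tote, clip1, clip2, clip3 below 0.03 m/s and distance between each of clip1, clip2, clip3 and tote_corner below 0.1 m and z of clip1 in the frame of tote between -0.005 and 0.045 m and contact force between each of the arm, the fingers and clip1 below 0.1 N and z of clip2 in the frame of tote between -0.005 and 0.045 m and contact force between each of the arm, the fingers and clip2 below 0.1 N and z of clip3 in the frame of tote between -0.005 and 0.045 m and contact force between each of the arm, the fingers and clip3 below 0.1 N and contact force between tote and bung below 0.2 N and contact force between tote and scraper below 0.2 N and contact force between tote and pin_vise below 0.2 N and contact force between tote and parts_box below 0.2 N); the arm keeps its last pose, push and grip.
It fails at once if the bung, the scraper or the pin vise was moved by more than 30 mm (distance of any of bung, scraper, pin_vise from where it was at the start of the episode above 0.03 m).
It also fails if it takes over 51 s, if anything falls off the work surface, if the arm or the gripper's body presses on something with over 40 N, if the wrist force passes 120 N, or if a joint passes its speed limit or range.

## Working session

There is one attempt and no reset: what is moved stays moved. The work goes in short steps, Python scripts to look and compute and a tool call to move; the robot and the scene stay as the last step left them, time stands still between calls to the robot, and variables do not carry over. Pictures are saved under pics/ and viewed, and the job is handed in when it is done.

Besides the shell and the picture viewer there is one more tool, called after ">>>" in YAML: its name, and indented under it one key for each argument. apply_moves: Moves the arm, as the interface text tells. Its arguments: {"type":"object","properties":{"plan":{"type":"array","items":{"type":"object","properties":{"tx":{"type":"number"},"ty":{"type":"number"},"tz":{"type":"number"},"yaw":{"type":"number"},"grip":{"type":"number"}}}},"force":{"type":"number"}},"required":["plan"]}

```bash
ls; mkdir -p pics
python3 - <<'E'
from cell import robot
import cv2
print(robot.observe())
for n in ["scene","side","wrist"]:
    p,d=robot.read_camera(n); cv2.imwrite(f"pics/{n}0.png",p[:,:,::-1])
    import numpy as np; np.save(f"pics/{n}0.npy",d)
    print(n,robot.get_calibration(n))
E
```

```text
pics
{'time': 0.0, 'qpos': array([-1.46005395e-01,  3.42749019e-01,  1.52500387e+00,  2.77089901e-05,
        1.27542699e+00, -1.46005306e-01]), 'qvel': array([ 0.00020313,  0.00132084, -0.00160396, -0.00095438, -0.00055336,
        0.00180417]), 'joint_efforts': array([ 7.61924657e-04, -4.31245601e+01, -2.44219762e+01,  7.17750052e-02,
        5.59406646e-02, -1.04314388e-04]), 'tool_pos': array([5.24552918e-01, 9.43443120e-05, 2.01735949e-01]), 'tool_rot': array([-3.14002617e+00, -2.57134841e-04,  1.57078795e+00]), 'contact_force': array([-0.53926726, -0.14318329,  0.95858616]), 'torque': array([-0.01307856, -0.04704252, -0.01015227]), 'opening': 0.09232850573110878}
scene {'camera_matrix': array([[472.59986589,   0.        , 285.05454773],
       [  0.        , 472.59986589, 214.07557383],
       [  0.        ,   0.        ,   1.        ]]), 'R': array([[ 0.81743587,  0.5759755 ,  0.00712938],
       [ 0.33742963, -0.46878244, -0.81632363],
       [-0.46684028,  0.66969788, -0.57755078]]), 't': array([-0.53674578, -0.10524889,  1.54858296])}
side {'camera_matrix': array([[461.47244848,   0.        , 279.47960273],
       [  0.        , 461.47244848, 208.84696235],
       [  0.        ,   0.        ,   1.        ]]), 'R': array([[ 0.73109427, -0.68202458, -0.01853776],
       [-0.38292658, -0.38768646, -0.83849058],
       [ 0.56468434,  0.62011426, -0.54460068]]), 't': array([-0.4106425 ,  0.334015  ,  0.78973105])}
wrist {'camera_matrix': array([[322.38200113,   0.        , 279.63006182],
       [  0.        , 322.38200113, 205.30618044],
       [  0.        ,   0.        ,   1.        ]]), 'R': array([[ 9.99998968e-01, -5.02492273e-04, -1.34590020e-03],
       [-1.41962586e-04, -9.66813668e-01,  2.55482507e-01],
       [-1.42961270e-03, -2.55482052e-01, -9.66812742e-01]]), 't': array([-0.52466209, -0.03277186,  0.39000027])}
```

View pics/scene0.png

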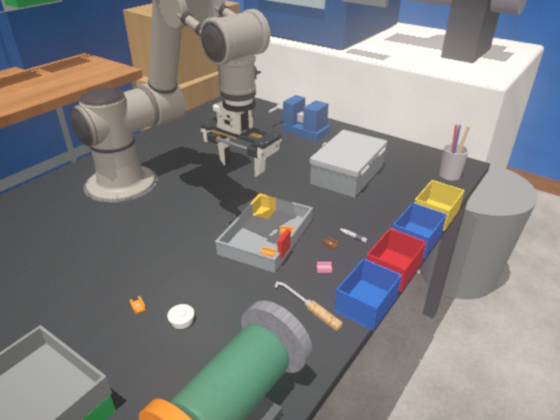

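View pics/side0.png

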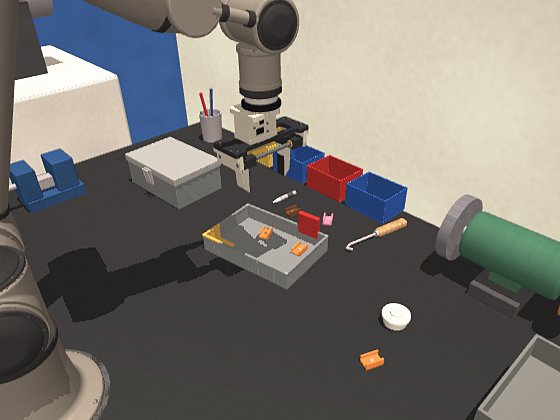

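View pics/wrist0.png

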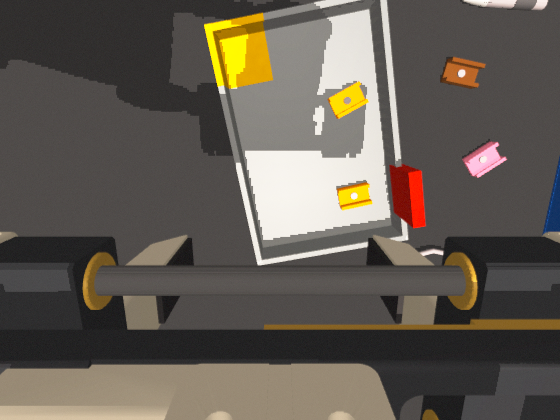

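The scene picture shows the bench clip at about (row 305, col 138), next to the white bung at (316, 181). Brown (242, 330) and pink (267, 324) clips are look-alikes. The tote is near (232, 266), with its yellow corner at (206, 264) and red tab at (243, 285). Next I measure these.

```bash
cat > h.py <<'E'
import numpy as np, cv2
from cell import robot
def cal(n):
    c=robot.get_calibration(n); return np.array(c["camera_matrix"]),np.array(c["R"]),np.array(c["t"])
def cloud(n,d,c=None):
    K,R,t=c or cal(n)
    v,u=np.mgrid[0:d.shape[0],0:d.shape[1]]
    P=np.stack([(u-K[0,2])/K[0,0]*d,(v-K[1,2])/K[1,1]*d,d],-1)
    return (P-t)@R
def ray(n,px,z,c=None):
    K,R,t=c or cal(n)
    r=R.T@np.array([(px[1]-K[0,2])/K[0,0],(px[0]-K[1,2])/K[1,1],1]); o=-R.T@t
    return o+r*(z-o[2])/r[2]
def rect(m,X):
    p=X[m][:,:2].astype(np.float32); return cv2.minAreaRect(p*1000)
E
python3 - <<'E'
from h import *
np.set_printoptions(precision=4,suppress=True)
for n in ["scene","side","wrist"]:
    p,d=robot.read_camera(n); X=cloud(n,d)
    for l in ["tote_tab","tote_corner","clip3","bung","scraper","pin_vise","parts_box","tote"]:
        for r in robot.tip_of(l,n)[:4]:
            v,u=np.clip(np.round(r["pixel"]).astype(int),0,[419,559])
            z={"tote_tab":.066,"tote_corner":.005}.get(l,0)
            print(n,l,[v,u],round(r["confidence"],2),"depthpt",X[v,u],"ray",ray(n,r["pixel"],z)[:2])
E
```

```text
scene tote_tab [np.int64(239), np.int64(284)] 0.8 depthpt [ 0.6662 -0.0191  0.0813] ray [ 0.6544 -0.0027]
scene tote_corner [np.int64(204), np.int64(258)] 0.87 depthpt [0.4623 0.1352 0.0214] ray [0.4492 0.1529]
scene clip3 [np.int64(304), np.int64(138)] 0.72 depthpt [ 0.4767 -0.3372  0.0061] ray [ 0.4704 -0.3329]
scene clip3 [np.int64(268), np.int64(325)] 0.65 depthpt [0.7691 0.0151 0.0137] ray [0.7623 0.0268]
scene clip3 [np.int64(255), np.int64(269)] 0.53 depthpt [ 0.6262 -0.0293  0.0166] ray [ 0.6151 -0.0136]
scene clip3 [np.int64(241), np.int64(330)] 0.48 depthpt [0.717  0.1287 0.0029] ray [0.7159 0.1303]
scene bung [np.int64(323), np.int64(181)] 0.86 depthpt [ 0.6134 -0.3312  0.0252] ray [ 0.5951 -0.3167]
scene scraper [np.int64(307), np.int64(311)] 0.94 depthpt [ 0.8139 -0.1206  0.0171] ray [ 0.8063 -0.1076]
scene parts_box [np.int64(235), np.int64(287)] 0.75 depthpt [ 0.6625 -0.0008  0.0807] ray [0.6041 0.083 ]
scene parts_box [np.int64(174), np.int64(351)] 0.64 depthpt [0.645  0.3663 0.0778] ray [0.5866 0.4873]
scene tote [np.int64(236), np.int64(269)] 0.91 depthpt [0.5678 0.
[... 1551 characters left out ...]

wrist tote_corner [np.int64(39), np.int64(215)] 0.91 depthpt [0.4596 0.1474 0.0249] ray [0.4564 0.1517]
wrist clip3 [np.int64(157), np.int64(477)] 0.85 depthpt [0.7508 0.0267 0.0149] ray [0.7597 0.0254]
wrist clip3 [np.int64(74), np.int64(456)] 0.7 depthpt [0.7199 0.1167 0.0043] ray [0.7218 0.1173]
wrist clip3 [np.int64(193), np.int64(354)] 0.59 depthpt [ 0.6132 -0.0158  0.0128] ray [ 0.6166 -0.0183]
wrist clip3 [np.int64(100), np.int64(350)] 0.56 depthpt [0.6033 0.0891 0.01  ] ray [0.6048 0.0898]
wrist pin_vise [np.int64(3), np.int64(499)] 0.56 depthpt [0.7515 0.1842 0.0105] ray [0.758  0.1872]
wrist tote [np.int64(140), np.int64(310)] 0.7 depthpt [0.5603 0.0454 0.0062] ray [0.5611 0.0455]
```

Run:
```python
from h import *
a=cv2.imread("pics/scene0.png")[270:340,90:220]; b=cv2.imread("pics/side0.png")[280:400,330:430]
c=cv2.imread("pics/scene0.png")[180:290,210:350]
cv2.imwrite("pics/crop1.png",np.hstack([cv2.resize(x,(390,360),interpolation=cv2.INTER_CUBIC) for x in (a,b)]))
```

```text
(no output)
```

View pics/crop1.png

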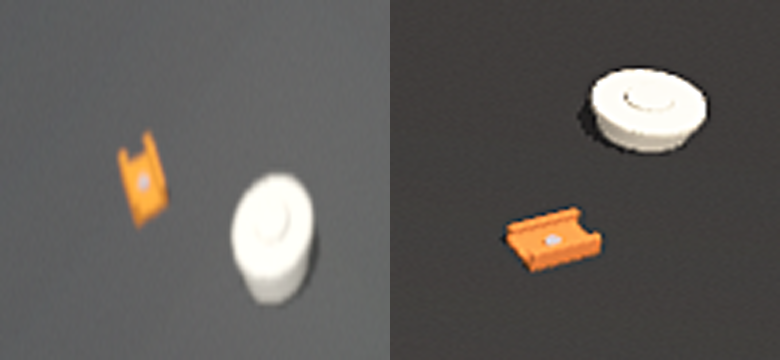

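The enlarged crop confirms clip3: the amber U channel on bare bench at about (0.475, -0.34), beside the bung. The pink and brown ones fail on colour. I'll move the wrist camera over it.

>>> apply_moves:
  plan:
    - {"tx": -0.38,"ty": -0.05,"grip": 0.0}
    - {"tx": -0.38,"ty": -0.05,"grip": 0.0}
    - {"tx": -0.38,"ty": -0.05,"grip": 0.0}
    - {"tx": -0.38,"ty": -0.05,"grip": 0.0}
    - {"tx": -0.38,"ty": -0.05,"grip": 0.0}
    - {"tx": -0.38,"ty": -0.05,"grip": 0.0}
    - {"tx": -0.38,"ty": -0.05,"grip": 0.0}
    - {"tx": -0.38,"ty": -0.05,"grip": 0.0}

```text
schema error: expected keys tx, ty, tz, yaw, grip
```

Run:
```python
from h import *
np.set_printoptions(precision=4,suppress=True)
# tote fit from saved first wrist frame: rim points
d=np.load("pics/wrist0.npy"); img=cv2.imread("pics/wrist0.png")
K=np.array([[322.382,0,279.63],[0,322.382,205.306],[0,0,1]])
R=np.array([[ 9.99998968e-01, -5.02492273e-04, -1.34590020e-03],[-1.41962586e-04, -9.66813668e-01,  2.55482507e-01],[-1.42961270e-03, -2.55482052e-01, -9.66812742e-01]]);t=np.array([-0.52466209, -0.03277186,  0.39000027])
X=cloud("wrist",d,(K,R,t))
m=(d>0)&(X[...,2]>.040)&(X[...,2]<.050); m[235:]=0
m&=(X[...,0]<.68)
print(m.sum(),rect(m,X))
hsv=cv2.cvtColor(img,cv2.COLOR_BGR2HSV)
red=(d>0)&((hsv[...,0]<6)|(hsv[...,0]>174))&(hsv[...,1]>180)&(X[...,2]>.072); red[235:]=0
print("tab top",rect(red,X),X[red].mean(0))
am=(hsv[...,0]>12)&(hsv[...,0]<26)&(hsv[...,1]>150); am[235:]=0; am[:, :300]=0
n,l,s,c=cv2.connectedComponentsWithStats(am.astype(np.uint8))
for i in range(1,n):
    if s[i,4]>100: print("clip",c[i],rect(l==i,X),X[l==i].mean(0))
p,d=robot.read_camera("wrist"); s=robot.observe(); print(s["tool_pos"],s["tool_rot"],s["time"],s["opening"])
X=cloud("wrist",d); cv2.imwrite("pics/wrist1.png",p[:,:,::-1])
hsv=cv2.cvtColor(p,cv2.COLOR_RGB2HSV)
am=(hsv[...,0]>5)&(hsv[...,0]<26)&(hsv[...,1]>150)&(d>0)&(X[...,2]<.03); am[235:]=0
n,l,s,c=cv2.connectedComponentsWithStats(am.astype(np.uint8))
for i in range(1,n):
    if s[i,4]>100: print("clip",c[i],rect(l==i,X),X[l==i].mean(0),X[l==i][:,2].max())
```

```text
4095 ((561.864990234375, 50.49138641357422), (176.33251953125, 246.76251220703125), 10.611227989196777)
tab top ((656.6780395507812, -6.715629577636719), (12.880974769592285, 56.77192687988281), 10.640664100646973) [ 0.6553 -0.0053  0.0813]
clip [460.8333  72.1772] ((632.9366455078125, 102.68223571777344), (223.922119140625, 34.24925994873047), 9.299586296081543) [0.7204 0.1176 0.0111]
clip [351.9252 186.4206] ((609.4861450195312, -7.589603424072266), (35.84880447387695, 3.4688570499420166), 18.121219635009766) [ 0.6095 -0.0076  0.0132]
clip [355.3784 202.5405] ((614.2802734375, -26.822017669677734), (36.14916229248047, 2.6650562286376953), 14.8727388381958) [ 0.6144 -0.0268  0.0144]
[0.525  0.     0.2024] [3.1416 0.     1.5708] 1.55 0.09166253798795156
clip [247.4971  56.5747] ((487.7933349609375, 131.02560424804688), (50.186031341552734, 50.066654205322266), 10.616429328918457) [0.4909 0.1334 0.0091] 0.029989575714369603
clip [459.9178  72.0751] ((724.0048217773438, 117.15887451171875), (24.454490661621094, 39.76518630981445), 78.8613052368164) [0.7217 0.118  0.0086] 0.017177814996113303
clip [350.7273 186.4636] ((608.759765625, -8.05756664276123), (36.20169448852539, 7.598276615142822), 24.796024322509766) [ 0.6088 -0.0078  0.0132] 0.020736640878448072
clip [354.7455 202.1818] ((614.0706176757812, -26.696014404296875), (36.09710693359375, 3.058107376098633), 16.024364471435547) [ 0.6145 -0.0267  0.014 ] 0.021445296243496084
```

View pics/wrist1.png

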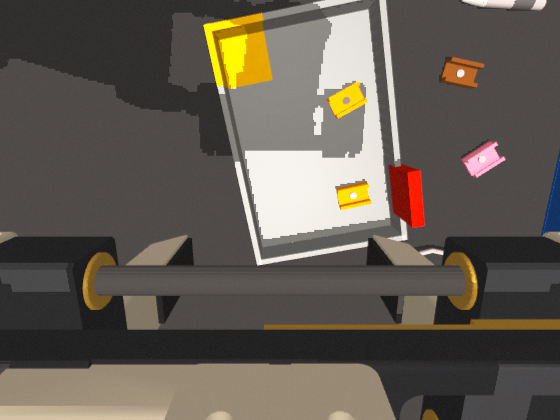

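The tote fits at about (0.560, 0.046) with yaw 10.6°. The tab and corner both agree with that. Every row needs all five keys, so I resend.

>>> apply_moves:
  plan:
    - {"tx": -0.38,"ty": -0.05,"tz": 0,"yaw": 0,"grip": 0.3}
    - {"tx": -0.38,"ty": -0.05,"tz": 0,"yaw": 0,"grip": 0.3}
    - {"tx": -0.38,"ty": -0.05,"tz": 0,"yaw": 0,"grip": 0.3}
    - {"tx": -0.38,"ty": -0.05,"tz": 0,"yaw": 0,"grip": 0.3}
    - {"tx": -0.38,"ty": -0.05,"tz": 0,"yaw": 0,"grip": 0.3}
    - {"tx": -0.38,"ty": -0.05,"tz": 0,"yaw": 0,"grip": 0.3}
    - {"tx": -0.38,"ty": -0.05,"tz": 0,"yaw": 0,"grip": 0.3}
    - {"tx": -0.38,"ty": -0.05,"tz": 0,"yaw": 0,"grip": 0.3}

```text
time: 2.55
tool_pos: [0.4748, -0.3799, 0.202]
tool_rot: [-3.141, -0.001, 1.57]
contact_force: [-0.7, 0.4, -0.4]
opening: 0.0596
```

Run:
```python
from h import *
np.set_printoptions(precision=4,suppress=True)
p,d=robot.read_camera("wrist"); s=robot.observe(); print(s["tool_pos"],s["tool_rot"],s["time"],s["opening"],s["qpos"])
X=cloud("wrist",d); cv2.imwrite("pics/wrist2.png",p[:,:,::-1])
hsv=cv2.cvtColor(p,cv2.COLOR_RGB2HSV)
am=(hsv[...,0]>5)&(hsv[...,0]<26)&(hsv[...,1]>150)&(d>0)&(X[...,2]<.03); am[235:]=0
n,l,s,c=cv2.connectedComponentsWithStats(am.astype(np.uint8))
for i in range(1,n):
    if s[i,4]>40: print("clip",c[i],rect(l==i,X),X[l==i].mean(0),X[l==i][:,2].max(),s[i,4])
w=(d>0)&(X[...,2]>.02)&(X[...,2]<.035); w[235:]=0
print("bung",rect(w,X))
```

```text
[ 0.4752 -0.379   0.2023] [-3.1414 -0.001   1.5711] 2.6 0.05980707043642359 [-0.7996  0.4966  1.2806  0.0006  1.3652 -0.8   ]
bung ((688.5791625976562, -355.5369873046875), (73.80815124511719, 271.4510192871094), 60.667327880859375)
```

View pics/wrist2.png

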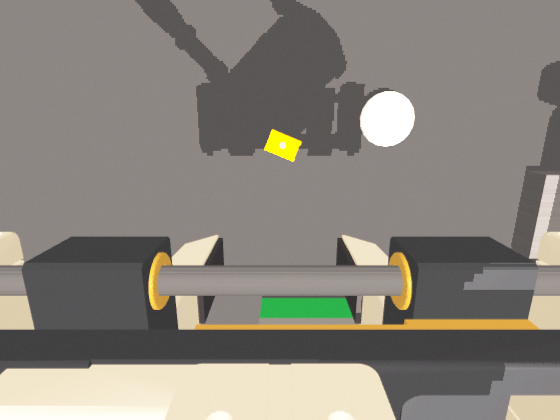

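The clip is yellow-lit at about (146, 283), with its long axis running from upper left to lower right. The bung is at (118, 387). I need a wider hue range.

Run:
```python
from h import *
np.set_printoptions(precision=4,suppress=True)
p,d=robot.read_camera("wrist")
X=cloud("wrist",d)
hsv=cv2.cvtColor(p,cv2.COLOR_RGB2HSV)
am=(hsv[...,0]>5)&(hsv[...,0]<36)&(hsv[...,1]>100)&(d>0); am[235:]=0
n,l,s,c=cv2.connectedComponentsWithStats(am.astype(np.uint8))
for i in range(1,n):
    if s[i,4]>40: print("clip",c[i],rect(l==i,X),X[l==i].mean(0),X[l==i][:,2].max(),s[i,4])
big=cv2.resize(p[120:170,255:310],(550,500),interpolation=cv2.INTER_NEAREST)
cv2.imwrite("pics/clipcrop.png",big[:,:,::-1])
w=(d>0)&(X[...,2]>.02)&(X[...,2]<.035); w[160:]=0; w[:,430:]=0
print("bung",rect(w,X))
for r in robot.tip_of("clip3","wrist")[:2]: print(r, ray("wrist",r["pixel"],0.003))
```

```text
clip [282.0714 145.8571] ((478.70361328125, -340.2588195800781), (26.9152889251709, 38.7061653137207), 67.8116683959961) [ 0.4784 -0.3395  0.0079] 0.017166232677916296 714
bung ((590.780517578125, -310.9112854003906), (56.88633728027344, 56.6204719543457), 70.3603515625)
{'pixel': [146.5, 283.6], 'confidence': 0.96} [ 0.4804 -0.3405  0.003 ]
```

View pics/clipcrop.png

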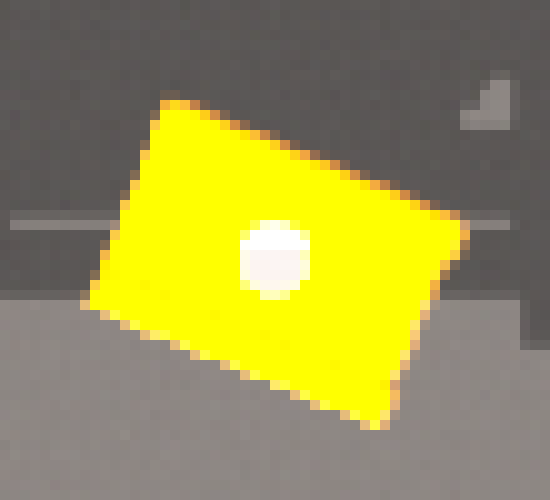

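Clip centre is (0.479, -0.340), and its long axis is at -22° in the world. I'll grip across its ends, descending to a TCP height of about 4 mm.

>>> apply_moves:
  plan:
    - {"tx": 0.04,"ty": 0.004,"tz": 0.03,"yaw": 0.387,"grip": 0.3}
    - {"tx": 0.04,"ty": 0.004,"tz": 0.08,"yaw": 0.387,"grip": 0.3}
    - {"tx": 0.04,"ty": 0.004,"tz": 0.13,"yaw": 0.387,"grip": 0.3}
    - {"tx": 0.04,"ty": 0.004,"tz": 0.17,"yaw": 0.387,"grip": 0.3}
    - {"tx": 0.04,"ty": 0.004,"tz": 0.197,"yaw": 0.387,"grip": 0.3}
    - {"tx": 0.04,"ty": 0.004,"tz": 0.197,"yaw": 0.387,"grip": 0.3}
    - {"tx": 0.04,"ty": 0.004,"tz": 0.197,"yaw": 0.387,"grip": -0.5}
    - {"tx": 0.04,"ty": 0.004,"tz": 0.197,"yaw": 0.387,"grip": -0.5}
  force: 12

```text
time: 3.7
tool_pos: [0.48, -0.3404, 0.0072]
tool_rot: [3.139, 0.001, 1.184]
contact_force: [-0.6, -0.2, 0.5]
opening: 0.044
```

>>> apply_moves:
  plan:
    - {"tx": 0,"ty": 0,"tz": 0,"yaw": 0,"grip": -0.5}
    - {"tx": 0,"ty": 0,"tz": 0,"yaw": 0,"grip": -0.5}
    - {"tx": 0,"ty": 0,"tz": 0,"yaw": 0,"grip": -0.5}

```text
time: 4.08
tool_pos: [0.479, -0.3401, 0.0056]
tool_rot: [3.141, 0.0, 1.184]
contact_force: [0.7, -0.5, 0.1]
opening: 0.023
```

The opening is 23 mm, which is just the commanded value rather than the expected 36 mm. I'll look.

Run:
```python
from h import *
p,d=robot.read_camera("wrist"); q,e=robot.read_camera("side")
cv2.imwrite("pics/w3.png",np.hstack([cv2.resize(p,(400,300)),cv2.resize(q[280:420,300:480],(390,300),interpolation=cv2.INTER_CUBIC)])[:,:,::-1])
```

```text
(no output)
```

View pics/w3.png

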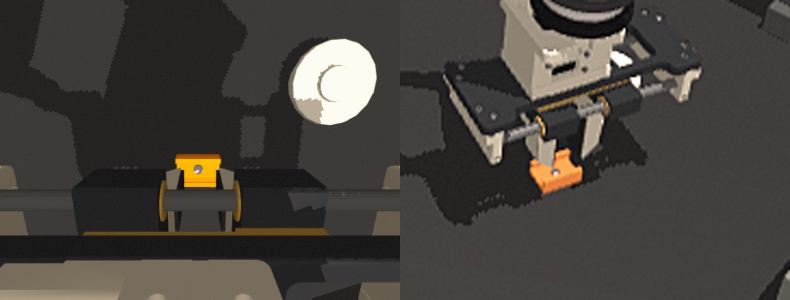

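The clip slipped forward and now lies just ahead of the fingers along tool +x. I'll open, rise and re-measure.

>>> apply_moves:
  plan:
    - {"tx": 0,"ty": 0,"tz": 0,"yaw": 0,"grip": -0.1}
    - {"tx": 0,"ty": 0,"tz": 0,"yaw": 0,"grip": 0.2}
    - {"tx": -0.03,"ty": 0,"tz": -0.06,"yaw": 0,"grip": 0.3}
    - {"tx": -0.04,"ty": 0,"tz": -0.12,"yaw": 0,"grip": 0.3}
    - {"tx": -0.04,"ty": 0,"tz": -0.12,"yaw": 0,"grip": 0.3}
    - {"tx": -0.04,"ty": 0,"tz": -0.12,"yaw": 0,"grip": 0.3}

```text
time: 4.92
tool_pos: [0.4637, -0.3768, 0.1253]
tool_rot: [3.142, -0.0, 1.184]
contact_force: [-0.0, 0.2, -0.4]
opening: 0.0593
```

```bash
cat > clip.py <<'E'
from h import *
import sys
np.set_printoptions(precision=4,suppress=True)
s=robot.observe();p,d=robot.read_camera("wrist"); print(s["tool_pos"],s["tool_rot"],s["time"],s["opening"])
X=cloud("wrist",d)
hsv=cv2.cvtColor(p,cv2.COLOR_RGB2HSV)
am=(hsv[...,0]>5)&(hsv[...,0]<36)&(hsv[...,1]>100)&(d>0); am[235:]=0
n,l,st,c=cv2.connectedComponentsWithStats(am.astype(np.uint8))
for i in range(1,n):
    if st[i,4]>100:
        m=l==i; print("clip",c[i],rect(m,X),X[m].mean(0),X[m][:,2].min(),X[m][:,2].max(),st[i,4])
        # top flange points
        top=m&(X[...,2]>.011); print(" top",rect(top,X),"floor",rect(m&(X[...,2]<.008),X), np.histogram(X[m][:,2],bins=8))
        # pixel rect back-projected at mid height
        b=cv2.boxPoints(cv2.minAreaRect(np.argwhere(m)[:,::-1].astype(np.float32)))
        w=np.array([ray("wrist",(v,u),.014)[:2] for u,v in b]); print(" px box @z14",w, w.mean(0))
x0=p[:235]
cv2.imwrite(sys.argv[1],cv2.resize(p,(800,600))[:,:,::-1])
for r in robot.tip_of("clip3","wrist")[:2]: print(r, ray("wrist",r["pixel"],0.003))
E
python3 clip.py pics/w4.png
```

```text
[ 0.4637 -0.3768  0.1253] [ 3.1416 -0.0001  1.1836] 4.925 0.05931748345403497
clip [278.4327 151.9452] ((477.0653381347656, -340.1550598144531), (26.520042419433594, 38.83835983276367), 67.76840209960938) [ 0.4776 -0.3394  0.0067] -0.0029524818628450223 0.015776732671096347 1114
 top ((477.4371643066406, -338.84368896484375), (23.502641677856445, 35.93556594848633), 67.87042236328125) floor ((477.0653381347656, -340.1550598144531), (26.520042419433594, 38.83835983276367), 67.76840209960938) (array([ 44,  74, 450, 147,   0,  27, 151, 221]), array([-0.003 , -0.0006,  0.0017,  0.0041,  0.0064,  0.0088,  0.0111,
        0.0134,  0.0158]))
 px box @z14 [[ 0.4657 -0.3205]
 [ 0.4995 -0.3343]
 [ 0.4904 -0.3576]
 [ 0.4558 -0.3435]] [ 0.4779 -0.339 ]
{'pixel': [152.9, 278.0], 'confidence': 0.73} [ 0.4765 -0.34    0.003 ]
```

View pics/w4.png

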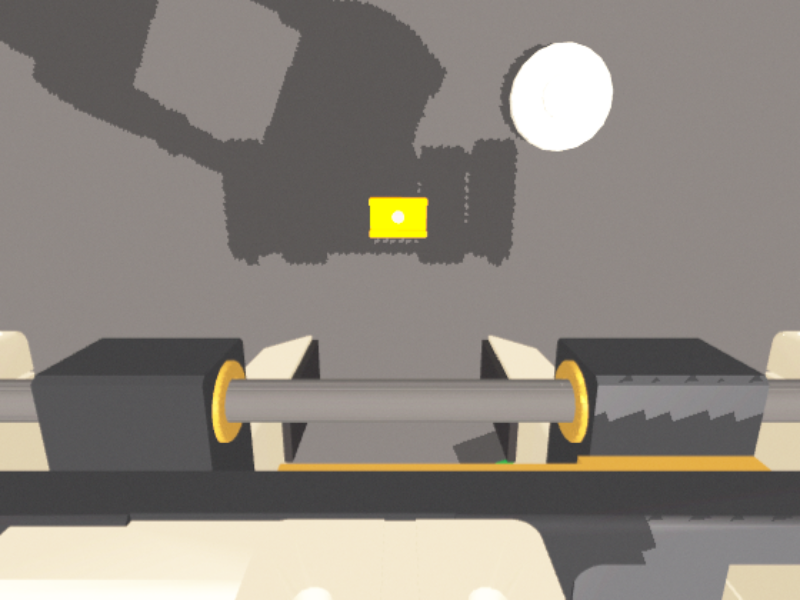

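The clip hasn't moved: it's still at (0.477, -0.340). The fingertips evidently slid inside the channel, between the flanges and above the floor. I'll turn 90° and pinch across the flanges, slightly lower.

>>> apply_moves:
  plan:
    - {"tx": 0.04,"ty": -0.002,"tz": 0,"yaw": -1.571,"grip": 0.1}
    - {"tx": 0.04,"ty": -0.002,"tz": 0,"yaw": -1.571,"grip": 0.1}
    - {"tx": 0.04,"ty": -0.002,"tz": 0,"yaw": -1.571,"grip": 0.1}
    - {"tx": 0.04,"ty": -0.002,"tz": 0,"yaw": -1.571,"grip": 0.1}
    - {"tx": 0.04,"ty": -0.002,"tz": 0,"yaw": -1.571,"grip": 0.1}
    - {"tx": 0.04,"ty": -0.002,"tz": 0.04,"yaw": -1.571,"grip": 0.1}
    - {"tx": 0.04,"ty": -0.002,"tz": 0.06,"yaw": -1.571,"grip": 0.1}
    - {"tx": 0.04,"ty": -0.002,"tz": 0.08,"yaw": -1.571,"grip": 0.1}

```text
time: 6.02
tool_pos: [0.4764, -0.338, 0.0428]
tool_rot: [3.14, -0.004, 2.69]
contact_force: [-0.0, 1.1, 1.3]
opening: 0.0502
```

>>> apply_moves:
  plan:
    - {"tx": 0,"ty": 0,"tz": 0.02,"yaw": -0.08,"grip": 0.1}
    - {"tx": 0,"ty": 0,"tz": 0.041,"yaw": -0.08,"grip": 0.1}
    - {"tx": 0,"ty": 0,"tz": 0.042,"yaw": -0.08,"grip": 0.1}
    - {"tx": 0,"ty": 0,"tz": 0.042,"yaw": -0.08,"grip": 0.1}
    - {"tx": 0,"ty": 0,"tz": 0.042,"yaw": -0.08,"grip": -1}
    - {"tx": 0,"ty": 0,"tz": 0.042,"yaw": -0.08,"grip": -1}
    - {"tx": 0,"ty": 0,"tz": 0.042,"yaw": -0.08,"grip": -1}
    - {"tx": 0,"ty": 0,"tz": 0.042,"yaw": -0.08,"grip": -1}
  force: 15

```text
time: 7.02
tool_pos: [0.4772, -0.3393, 0.0036]
tool_rot: [-3.141, 0.0, 2.764]
contact_force: [0.9, -0.8, 0.2]
opening: 0.0149
```

Run:
```python
from h import *
print(robot.observe()["opening"])
p,d=robot.read_camera("wrist"); q,e=robot.read_camera("side"); 
print(robot.observe()["opening"])
cv2.imwrite("pics/w5.png",np.hstack([cv2.resize(p[150:330,200:400],(400,360)),cv2.resize(q[300:400,320:430],(396,360),interpolation=cv2.INTER_CUBIC)])[:,:,::-1])
```

```text
0.01494022786366165
0.007058978255690156
```

View pics/w5.png

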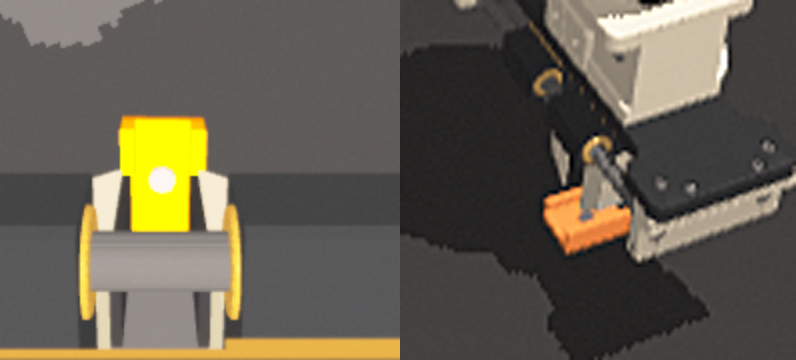

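Run:
```python
from h import *
np.set_printoptions(precision=3,suppress=True)
q,e=robot.read_camera("side"); X=cloud("side",e); s=robot.observe(); print(s["opening"],s["tool_pos"],s["time"])
cv2.imwrite("pics/w6.png",cv2.resize(q[320:390,350:420],(560,560),interpolation=cv2.INTER_NEAREST)[:,:,::-1])
# zoom region grid: print z along columns
for u in (368,372,374,376,378,380,384):
    print(u,[(v,tuple(np.round(X[v,u]*1000).astype(int)),tuple(q[v,u])) for v in range(340,372,4)])
```

```text
0.003264270258413238 [ 0.477 -0.339  0.003] 7.175
368 [(340, (np.int64(431), np.int64(-355), np.int64(110)), (np.uint8(27), np.uint8(28), np.uint8(29))), (344, (np.int64(430), np.int64(-356), np.int64(102)), (np.uint8(24), np.uint8(26), np.uint8(28))), (348, (np.int64(472), np.int64(-331), np.int64(37)), (np.uint8(23), np.uint8(22), np.uint8(22))), (352, (np.int64(481), np.int64(-326), np.int64(15)), (np.uint8(229), np.uint8(121), np.uint8(56))), (356, (np.int64(478), np.int64(-329), np.int64(9)), (np.uint8(255), np.uint8(164), np.uint8(78))), (360, (np.int64(473), np.int64(-333), np.int64(5)), (np.uint8(255), np.uint8(175), np.uint8(85))), (364, (np.int64(459), np.int64(-343), np.int64(15)), (np.uint8(254), np.uint8(164), np.uint8(82))), (368, (np.int64(460), np.int64(-344), np.int64(4)), (np.uint8(237), np.uint8(129), np.uint8(62)))]
372 [(340, (np.int64(436), np.int64(-359), np.int64(110)), (np.uint8(149), np.uint8(117), np.uint8(72))), (344, (np.int64(438), np.int64(-359), np.int64(99)), (np.uint8(114), np.uint8(93), np.uint8(71))), (348, (np.int64(462), np.int64(-345), np.int64(
[... 3863 characters left out ...]
), (344, (np.int64(422), np.int64(-390), np.int64(137)), (np.uint8(77), np.uint8(73), np.uint8(70))), (348, (np.int64(415), np.int64(-395), np.int64(138)), (np.uint8(59), np.uint8(59), np.uint8(60))), (352, (np.int64(414), np.int64(-396), np.int64(131)), (np.uint8(27), np.uint8(25), np.uint8(25))), (356, (np.int64(423), np.int64(-392), np.int64(111)), (np.uint8(59), np.uint8(59), np.uint8(60))), (360, (np.int64(412), np.int64(-400), np.int64(117)), (np.uint8(156), np.uint8(129), np.uint8(101))), (364, (np.int64(413), np.int64(-400), np.int64(107)), (np.uint8(140), np.uint8(137), np.uint8(124))), (368, (np.int64(413), np.int64(-401), np.int64(99)), (np.uint8(63), np.uint8(59), np.uint8(58)))]
```

View pics/w6.png

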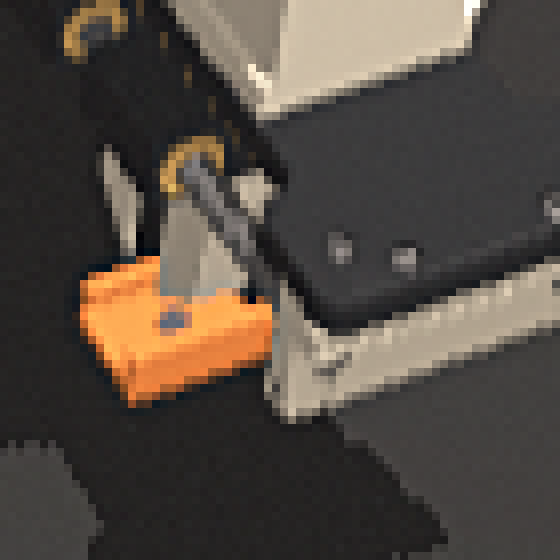

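The side-camera depth puts the fingertips near z ≈ 40 mm while the reported TCP z is 3 mm. So the fingers closed in the air above the clip. I'll open and check the real tip height in more than one camera.

>>> apply_moves:
  plan:
    - {"tx": 0,"ty": 0,"tz": 0,"yaw": 0,"grip": 0.1}
    - {"tx": 0,"ty": 0,"tz": 0,"yaw": 0,"grip": 0.1}
    - {"tx": 0,"ty": 0,"tz": 0,"yaw": 0,"grip": 0.1}
    - {"tx": 0,"ty": 0,"tz": 0,"yaw": 0,"grip": 0.1}
    - {"tx": 0,"ty": 0,"tz": 0,"yaw": 0,"grip": 0.1}

```text
time: 7.8
tool_pos: [0.4772, -0.3392, 0.0034]
tool_rot: [3.142, -0.0, 2.764]
contact_force: [-0.4, -0.2, -0.2]
opening: 0.0479
```

Run:
```python
from h import *
np.set_printoptions(precision=3,suppress=True)
s=robot.observe(); T=s["tool_pos"]; rz=s["tool_rot"][2]
ax=np.array([np.cos(rz),np.sin(rz)]); ay=np.array([np.sin(rz),-np.cos(rz)])
print(s["opening"],T,s["time"],s["joint_efforts"],s["contact_force"])
out=[]
for n in ("side","scene","wrist"):
    p,d=robot.read_camera(n); X=cloud(n,d)
    L=np.stack([(X[...,:2]-T[:2])@ax,(X[...,:2]-T[:2])@ay,X[...,2]],-1)
    hsv=cv2.cvtColor(p,cv2.COLOR_RGB2HSV)
    m=(d>0)&(abs(L[...,0])<.025)&(abs(L[...,1])<.06)&(L[...,2]<.09)&(L[...,2]>-.01)&~((hsv[...,1]>120)&(p[...,0]>150))
    for sg in (-1,1):
        k=m&(L[...,1]*sg>.012)
        print(n,sg,np.histogram(L[k][:,2],bins=np.arange(-.01,.091,.01))[0])
        f=k&(L[...,2]>.02)&(L[...,2]<.07)
        if f.any():
            print(np.percentile(L[f],[2,50,98],axis=0))
    c={"side":(slice(300,400),slice(320,440)),"scene":(slice(270,340),slice(90,200)),"wrist":(slice(150,330),slice(170,400))}[n]
    out.append(cv2.resize(p[c],(400,300),interpolation=cv2.INTER_NEAREST))
cv2.imwrite("pics/w7.png",np.vstack([np.hstack(out[:2]),np.hstack([out[2],out[2]*0])])[:,:,::-1])
```

```text
0.047928793184751114 [ 0.477 -0.339  0.003] 7.8 [  0.    -53.114 -18.611  -0.05    0.063  -0.   ] [-0.442 -0.224 -0.22 ]
side -1 [129 467   0   0  10  27  30  20   0   0]
[[ 0.007 -0.042  0.033]
 [ 0.012 -0.035  0.052]
 [ 0.013 -0.025  0.068]]
side 1 [ 42 258   0   2  28  41  45  32  19  16]
[[-0.008  0.024  0.031]
 [ 0.01   0.027  0.051]
 [ 0.013  0.042  0.069]]
scene -1 [265  62   0   4  19  27  32  28  16   0]
[[-0.014 -0.043  0.029]
 [-0.011 -0.033  0.051]
 [-0.002 -0.025  0.069]]
scene 1 [224  70   0   4  22  31  31  36  21   7]
[[-0.014  0.024  0.03 ]
 [-0.011  0.03   0.052]
 [ 0.008  0.042  0.069]]
wrist -1 [ 779 3385    0   30  229  360  384  216  325  216]
[[-0.008 -0.041  0.03 ]
 [ 0.01  -0.031  0.05 ]
 [ 0.011 -0.026  0.068]]
wrist 1 [ 830 3259    0   31  233  355  376  220  331  223]
[[-0.009  0.024  0.03 ]
 [ 0.01   0.029  0.05 ]
 [ 0.011  0.04   0.067]]
```

View pics/w7.png

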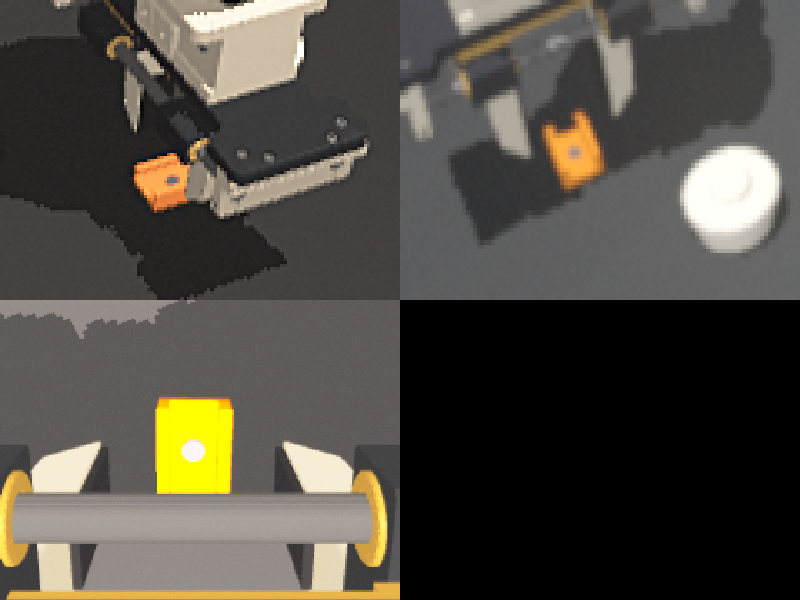

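All three cameras agree. The fingertips are centred in x and y, but they end at z ≈ 29 mm with the reported TCP at 3 mm. So the true tip is about 26 mm above the reported TCP. I'll descend cautiously, watching the force.

>>> apply_moves:
  plan:
    - {"tx": 0,"ty": 0,"tz": 0.01,"yaw": 0,"grip": 0.1}
    - {"tx": 0,"ty": 0,"tz": 0.018,"yaw": 0,"grip": 0.1}
    - {"tx": 0,"ty": 0,"tz": 0.021,"yaw": 0,"grip": 0.1}
    - {"tx": 0,"ty": 0,"tz": 0.021,"yaw": 0,"grip": 0.1}

```text
time: 8.45
tool_pos: [0.477, -0.3391, -0.018]
tool_rot: [3.141, -0.001, 2.764]
contact_force: [0.1, 0.5, 0.2]
opening: 0.0505
```

>>> apply_moves:
  plan:
    - {"tx": 0,"ty": 0,"tz": 0.002,"yaw": 0,"grip": 0.1}
    - {"tx": 0,"ty": 0,"tz": 0.003,"yaw": 0,"grip": -0.5}
    - {"tx": 0,"ty": 0,"tz": 0.003,"yaw": 0,"grip": -1}
    - {"tx": 0,"ty": 0,"tz": 0.003,"yaw": 0,"grip": -1}
    - {"tx": 0,"ty": 0,"tz": 0.003,"yaw": 0,"grip": -1}
    - {"tx": 0,"ty": 0,"tz": 0.003,"yaw": 0,"grip": -1}
  force: 15

```text
time: 9.2
tool_pos: [0.4772, -0.3393, -0.0205]
tool_rot: [-3.142, 0.0, 2.764]
contact_force: [-0.3, 0.1, 1.3]
opening: 0.0236
```

The clip is gripped at 23.6 mm. Now I lift, carry it to a free spot in the tote at (0.534, 0.021), and turn the jaws along tote x.

>>> apply_moves:
  plan:
    - {"tx": 0,"ty": 0,"tz": -0.06,"yaw": 0,"grip": -1}
    - {"tx": 0,"ty": 0.02,"tz": -0.12,"yaw": 0.18,"grip": -1}
    - {"tx": 0.02,"ty": 0.075,"tz": -0.15,"yaw": 0.36,"grip": -1}
    - {"tx": 0.03,"ty": 0.13,"tz": -0.15,"yaw": 0.54,"grip": -1}
    - {"tx": 0.04,"ty": 0.19,"tz": -0.15,"yaw": 0.72,"grip": -1}
    - {"tx": 0.055,"ty": 0.25,"tz": -0.15,"yaw": 0.9,"grip": -1}
    - {"tx": 0.07,"ty": 0.305,"tz": -0.15,"yaw": 1.008,"grip": -1}
    - {"tx": 0.08,"ty": 0.356,"tz": -0.15,"yaw": 1.008,"grip": -1}

```text
time: 10.2
tool_pos: [0.534, 0.0233, 0.1296]
tool_rot: [3.141, 0.0, 1.755]
contact_force: [0.2, -0.9, 0.5]
opening: 0.0237
```

>>> apply_moves:
  plan:
    - {"tx": 0,"ty": 0,"tz": 0,"yaw": 0,"grip": -1}
    - {"tx": 0,"ty": 0,"tz": 0,"yaw": 0,"grip": -1}
    - {"tx": 0,"ty": 0,"tz": 0,"yaw": 0,"grip": -1}

```text
time: 10.58
tool_pos: [0.534, 0.0198, 0.1294]
tool_rot: [-3.141, 0.0, 1.754]
contact_force: [0.6, -0.9, -0.2]
opening: 0.0237
```

Run:
```python
from h import *
s=robot.observe(); print(s)
p,d=robot.read_camera("side"); q,e=robot.read_camera("wrist")
cv2.imwrite("pics/w8.png",np.hstack([cv2.resize(p,(400,300)),cv2.resize(q,(400,300))])[:,:,::-1])
```

```text
{'time': 10.575, 'qpos': array([-1.06192859e-01,  4.28497955e-01,  1.60653648e+00, -3.06586696e-04,
        1.10660874e+00, -2.89303611e-01]), 'qvel': array([-0.00471555,  0.0008649 ,  0.00082274,  0.00083426,  0.00043701,
        0.00262416]), 'joint_efforts': array([ 6.04666527e-01, -4.54650843e+01, -2.22857648e+01,  8.61063134e-02,
        6.32582023e-02, -7.39063922e-03]), 'tool_pos': array([0.5340241 , 0.01981474, 0.1294126 ]), 'tool_rot': array([-3.14146601e+00,  2.48329143e-04,  1.75404436e+00]), 'contact_force': array([ 0.55219747, -0.9336449 , -0.22146881]), 'torque': array([ 0.00566454, -0.04524633, -0.01403283]), 'opening': 0.023659361521742656}
```

View pics/w8.png

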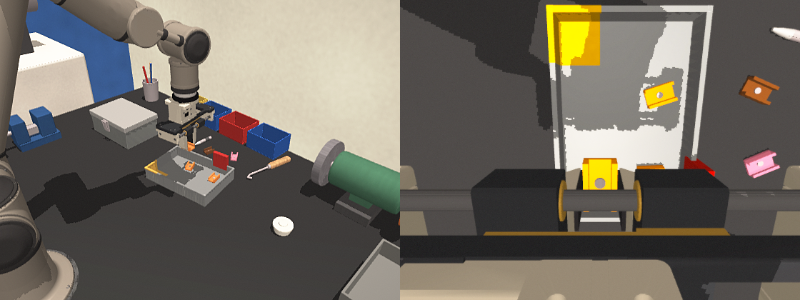

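The clip is held above the tote's free half. Lower and release.

>>> apply_moves:
  plan:
    - {"tx": 0,"ty": 0,"tz": 0.05,"yaw": 0,"grip": -1}
    - {"tx": 0,"ty": 0,"tz": 0.1,"yaw": 0,"grip": -1}
    - {"tx": 0,"ty": 0,"tz": 0.13,"yaw": 0,"grip": -1}
    - {"tx": 0,"ty": 0,"tz": 0.141,"yaw": 0,"grip": -1}
    - {"tx": 0,"ty": 0,"tz": 0.141,"yaw": 0,"grip": -1}
    - {"tx": 0,"ty": 0,"tz": 0.141,"yaw": 0,"grip": -0.3}
    - {"tx": 0,"ty": 0,"tz": 0.141,"yaw": 0,"grip": -0.3}
    - {"tx": 0,"ty": 0,"tz": 0.141,"yaw": 0,"grip": -0.3}

```text
time: 11.68
tool_pos: [0.5346, 0.0212, -0.0108]
tool_rot: [3.14, 0.0, 1.756]
contact_force: [0.1, 0.3, -0.2]
opening: 0.0322
```

>>> apply_moves:
  plan:
    - {"tx": 0,"ty": 0,"tz": -0.05,"yaw": 0,"grip": -0.3}
    - {"tx": 0,"ty": 0,"tz": -0.1,"yaw": 0,"grip": -0.2}
    - {"tx": -0.06,"ty": 0.05,"tz": -0.14,"yaw": 0,"grip": -0.2}
    - {"tx": -0.1,"ty": 0.07,"tz": -0.14,"yaw": 0,"grip": -0.2}
    - {"tx": -0.1,"ty": 0.07,"tz": -0.14,"yaw": 0,"grip": -0.2}
    - {"tx": -0.1,"ty": 0.07,"tz": -0.14,"yaw": 0,"grip": -0.2}

```text
time: 12.42
tool_pos: [0.6207, -0.0642, 0.1279]
tool_rot: [-3.141, -0.001, 1.755]
contact_force: [-1.0, -0.2, 0.1]
opening: 0.037
```

Run:
```python
from h import *
np.set_printoptions(precision=4,suppress=True)
s=robot.observe(); print(s["time"],s["tool_pos"],s["tool_rot"],s["opening"])
q,d=robot.read_camera("wrist"); X=cloud("wrist",d)
cv2.imwrite("pics/w9.png",q[:,:,::-1])
m=(d>0)&(X[...,2]>.040)&(X[...,2]<.050)&(X[...,0]<.68)&(X[...,1]<.19); m[225:]=0
print("rim",rect(m,X))
hsv=cv2.cvtColor(q,cv2.COLOR_RGB2HSV)
red=(d>0)&((hsv[...,0]<6)|(hsv[...,0]>174))&(hsv[...,1]>180)&(X[...,2]>.076); red[235:]=0
print("tab",rect(red,X),X[red].mean(0))
```

```text
12.425 [ 0.6207 -0.0642  0.1279] [-3.1405 -0.0008  1.755 ] 0.03695259653237028
rim ((568.1141357421875, 1.5089035034179688), (172.96551513671875, 159.11903381347656), 10.507298469543457)
tab ((656.21533203125, -5.993696212768555), (12.40246868133545, 55.41164016723633), 10.566548347473145) [ 0.6557 -0.005   0.0822]
```

View pics/w9.png

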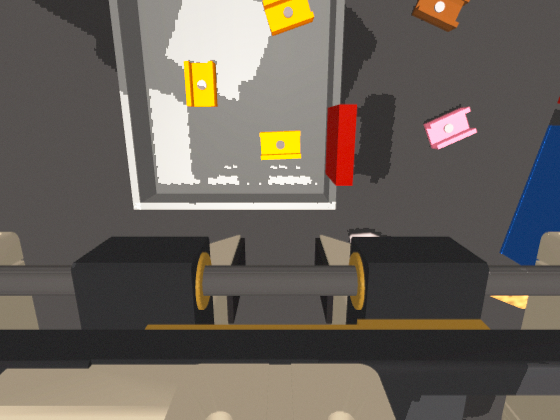

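The picture shows clip3 released in the tote at (85, 200), with the other clips at (12, 288) and (145, 280). The red tab is at (145, 341), centre (0.656, -0.006), top 82 mm. Now I pinch the tab across its thickness with the true tips at about z 56 mm.

>>> apply_moves:
  plan:
    - {"tx": 0.051,"ty": 0.046,"tz": 0,"yaw": 0,"grip": 0}
    - {"tx": 0.051,"ty": 0.046,"tz": 0,"yaw": 0,"grip": 0}
    - {"tx": 0.051,"ty": 0.046,"tz": 0.04,"yaw": 0,"grip": 0}
    - {"tx": 0.051,"ty": 0.046,"tz": 0.08,"yaw": 0,"grip": 0}
    - {"tx": 0.051,"ty": 0.046,"tz": 0.098,"yaw": 0,"grip": 0}
    - {"tx": 0.051,"ty": 0.046,"tz": 0.098,"yaw": 0,"grip": 0}
    - {"tx": 0.051,"ty": 0.046,"tz": 0.098,"yaw": 0,"grip": -1}
    - {"tx": 0.051,"ty": 0.046,"tz": 0.098,"yaw": 0,"grip": -1}
  force: 15

```text
time: 13.48
tool_pos: [0.6582, -0.0058, 0.0322]
tool_rot: [3.139, 0.001, 1.756]
contact_force: [0.4, -0.9, 0.1]
opening: 0.0307
```

>>> apply_moves:
  plan:
    - {"tx": 0,"ty": 0,"tz": 0,"yaw": 0,"grip": -1}
    - {"tx": 0,"ty": 0,"tz": 0,"yaw": 0,"grip": -1}
    - {"tx": 0,"ty": 0,"tz": 0,"yaw": 0,"grip": -1}
    - {"tx": 0,"ty": 0,"tz": 0,"yaw": 0,"grip": -1}

```text
time: 13.98
tool_pos: [0.6571, -0.0057, 0.031]
tool_rot: [3.142, 0.0, 1.756]
contact_force: [-2.7, -1.1, 5.7]
opening: 0.012
```

Gripped at 12.0 mm, which matches the tab. Now lift part-way along the tipping arc and check how the tote behaves.

>>> apply_moves:
  plan:
    - {"tx": 0.002,"ty": 0,"tz": -0.008,"yaw": 0,"grip": -1}
    - {"tx": 0.005,"ty": 0,"tz": -0.016,"yaw": 0,"grip": -1}
    - {"tx": 0.009,"ty": 0,"tz": -0.025,"yaw": 0,"grip": -1}
    - {"tx": 0.014,"ty": 0,"tz": -0.033,"yaw": 0,"grip": -1}
    - {"tx": 0.014,"ty": 0,"tz": -0.033,"yaw": 0,"grip": -1}

```text
time: 14.6
tool_pos: [0.6551, 0.0087, 0.0645]
tool_rot: [3.14, 0.0, 1.756]
contact_force: [0.6, 0.5, -3.0]
opening: 0.0124
```

```bash
cat > look.py <<'E'
from h import *
import sys
np.set_printoptions(precision=4,suppress=True)
s=robot.observe(); print(s["time"],s["tool_pos"],s["contact_force"],s["torque"],s["opening"])
p,d=robot.read_camera("side"); q,e=robot.read_camera("scene")
X=cloud("side",d)
hs=cv2.cvtColor(p,cv2.COLOR_RGB2HSV)
# tote floor plane fit: greyish pixels inside tote outline
r=robot.outline_of("tote","side")
from scipy.spatial import cKDTree
for o in r[:1]:
    m=o["region"]&(d>0)&(hs[...,1]<60); P=X[m]
    rng=np.random.default_rng(0); best=None
    for _ in range(1500):
        a=P[rng.choice(len(P),3,False)]; n=np.cross(a[1]-a[0],a[2]-a[0]); L=np.linalg.norm(n)
        if L<1e-6: continue
        n/=L; n*=np.sign(n[2]) or 1
        if n[2]<.65: continue
        k=(abs((P-a[0])@n)<.003).sum()
        if best is None or k>best[0]: best=(k,n,a[0])
    k,n,a=best; I=P[abs((P-a)@n)<.003]; c=I.mean(0); n=np.linalg.svd(I-c)[2][2]; n*=np.sign(n[2])
    print("floor n",n,"tilt",np.degrees(np.arccos(n[2])),k,len(P),"centroid",c)
    yaw=np.radians(10.6); print("downhill in tote xy",n[0]*np.cos(yaw)+n[1]*np.sin(yaw),-n[0]*np.sin(yaw)+n[1]*np.cos(yaw))
a=cv2.resize(p[140:340,150:390],(480,400)); b=cv2.resize(q[150:310,190:380],(475,400))[:,:320]
cv2.imwrite(sys.argv[1],np.hstack([a,b])[:,:,::-1])
E
python3 look.py pics/t1.png
```

```text
14.6 [0.6551 0.0087 0.0645] [ 0.5709  0.5042 -2.9793] [-0.1058 -0.2183  0.0653] 0.012421022770154451
floor n [-0.0419  0.1636  0.9856] tilt 9.721392191938092 1747 4929 centroid [0.5699 0.0678 0.0261]
downhill in tote xy -0.011091310808556968 0.16849273692070774
```

View pics/t1.png

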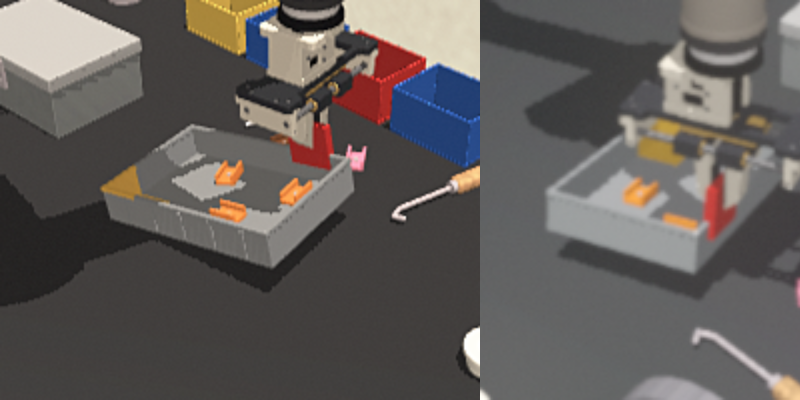

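It pivots in the pads as hoped: tilted 9.7°, almost purely towards tote +y. I'll continue the arc to about 28°.

>>> apply_moves:
  plan:
    - {"tx": 0.005,"ty": 0,"tz": -0.008,"yaw": 0,"grip": -1}
    - {"tx": 0.01,"ty": 0,"tz": -0.016,"yaw": 0,"grip": -1}
    - {"tx": 0.015,"ty": 0,"tz": -0.024,"yaw": 0,"grip": -1}
    - {"tx": 0.021,"ty": 0,"tz": -0.031,"yaw": 0,"grip": -1}
    - {"tx": 0.028,"ty": 0,"tz": -0.038,"yaw": 0,"grip": -1}
    - {"tx": 0.034,"ty": 0,"tz": -0.045,"yaw": 0,"grip": -1}
    - {"tx": 0.04,"ty": 0,"tz": -0.051,"yaw": 0,"grip": -1}
    - {"tx": 0.04,"ty": 0,"tz": -0.051,"yaw": 0,"grip": -1}

```text
time: 15.75
tool_pos: [0.6475, 0.048, 0.1151]
tool_rot: [3.14, 0.0, 1.756]
contact_force: [0.4, -0.8, -3.4]
opening: 0.0119
```

>>> apply_moves:
  plan:
    - {"tx": 0,"ty": 0,"tz": 0,"yaw": 0,"grip": -1}
    - {"tx": 0,"ty": 0,"tz": 0,"yaw": 0,"grip": -1}
    - {"tx": 0,"ty": 0,"tz": 0,"yaw": 0,"grip": -1}
    - {"tx": 0,"ty": 0,"tz": 0,"yaw": 0,"grip": -1}

```text
time: 16.25
tool_pos: [0.6472, 0.0473, 0.1143]
tool_rot: [-3.141, -0.0, 1.756]
contact_force: [-0.7, 0.3, -2.0]
opening: 0.0121
```

```bash
python3 look.py pics/t2.png
```

```text
16.25 [0.6472 0.0473 0.1143] [-0.66    0.268  -2.0305] [-0.0118 -0.3316 -0.021 ] 0.01207336974819539
floor n [-0.0436  0.2023  0.9784] tilt 11.943664336694631 1389 4522 centroid [0.5626 0.1017 0.0741]
downhill in tote xy -0.005662669255749583 0.2068723469144215
```

View pics/t2.png

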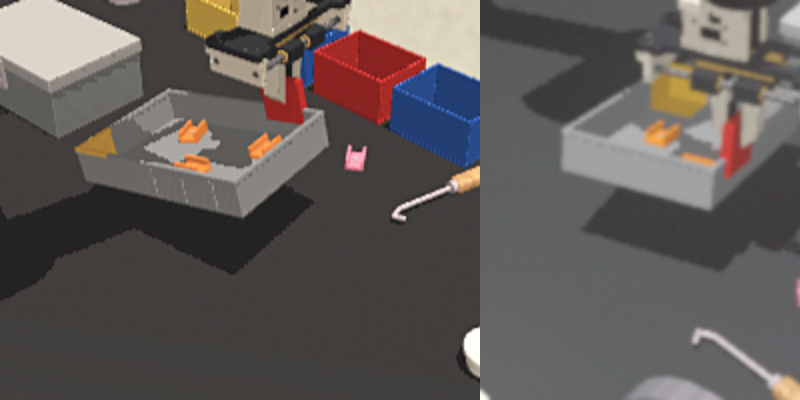

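The pads are now holding the whole tote off the bench at 12°, so the grip is too firm to pivot. I'll ease the grip stepwise so it swings down onto the bench.

>>> apply_moves:
  plan:
    - {"tx": 0,"ty": 0,"tz": 0,"yaw": 0,"grip": -1}
    - {"tx": 0,"ty": 0,"tz": 0,"yaw": 0,"grip": -1}
  force: 11

```text
time: 16.65
tool_pos: [0.6472, 0.0474, 0.1145]
tool_rot: [3.141, 0.0, 1.756]
contact_force: [-0.5, 0.7, -2.9]
opening: 0.0123
```

```bash
python3 look.py pics/t3.png
```

```text
16.65 [0.6472 0.0474 0.1145] [-0.4709  0.6645 -2.9371] [-0.118  -0.3014  0.0413] 0.012296014982211115
floor n [-0.0635  0.2418  0.9682] tilt 14.48026635057599 1311 4378 centroid [0.563  0.0964 0.0701]
downhill in tote xy -0.017932236591187423 0.2494027031408427
```

View pics/t3.png

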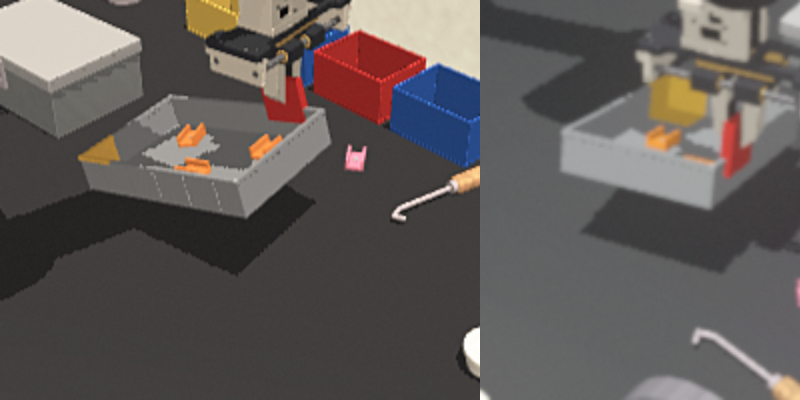

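Controlled creep: the tilt is now 14.5°. I'll ease further.

>>> apply_moves:
  plan:
    - {"tx": 0,"ty": 0,"tz": 0,"yaw": 0,"grip": -1}
    - {"tx": 0,"ty": 0,"tz": 0,"yaw": 0,"grip": -1}
    - {"tx": 0,"ty": 0,"tz": 0,"yaw": 0,"grip": -1}
  force: 8

```text
time: 17.18
tool_pos: [0.6473, 0.0475, 0.1145]
tool_rot: [3.141, -0.0, 1.756]
contact_force: [0.6, -0.9, -3.1]
opening: 0.0138
```

```bash
python3 look.py pics/t4.png
```

```text
17.175 [0.6473 0.0475 0.1145] [ 0.5659 -0.8912 -3.0749] [-0.0513 -0.266  -0.065 ] 0.013802030507295195
floor n [-0.1469  0.3544  0.9235] tilt 22.55815511454174 1206 4315 centroid [0.5746 0.0755 0.0617]
downhill in tote xy -0.07921555138766576 0.3753530950140938
```

View pics/t4.png

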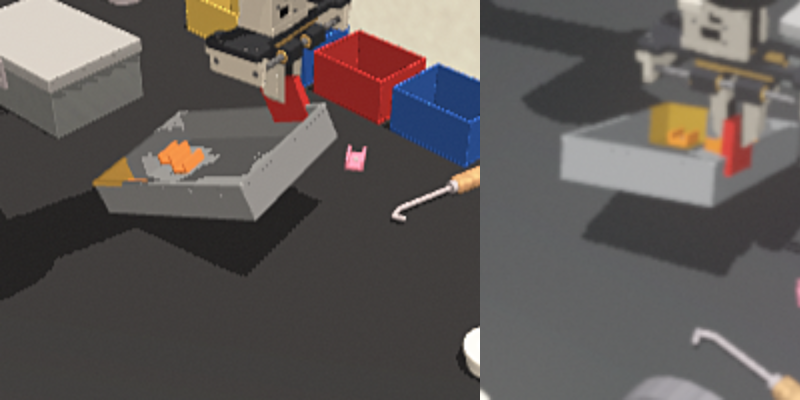

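The tilt is 22.6°, now also rolling towards -x, and the clips are sliding. I'll let it continue.

>>> apply_moves:
  plan:
    - {"tx": 0,"ty": 0,"tz": 0,"yaw": 0,"grip": -1}
    - {"tx": 0,"ty": 0,"tz": 0,"yaw": 0,"grip": -1}
    - {"tx": 0,"ty": 0,"tz": 0,"yaw": 0,"grip": -1}
    - {"tx": 0,"ty": 0,"tz": 0,"yaw": 0,"grip": -1}
  force: 8

```text
time: 17.82
tool_pos: [0.6472, 0.0474, 0.1144]
tool_rot: [3.142, 0.0, 1.756]
contact_force: [0.2, -0.3, -2.7]
opening: 0.0138
```

```bash
python3 look.py pics/t5.png
```

```text
17.825 [0.6472 0.0474 0.1144] [ 0.1625 -0.2814 -2.652 ] [-0.0506 -0.2278 -0.0276] 0.013835488415982127
floor n [-0.1495  0.3573  0.9219] tilt 22.78858246926073 1263 4314 centroid [0.5769 0.0773 0.0614]
downhill in tote xy -0.08123239134318253 0.37871794339991605
```

View pics/t5.png

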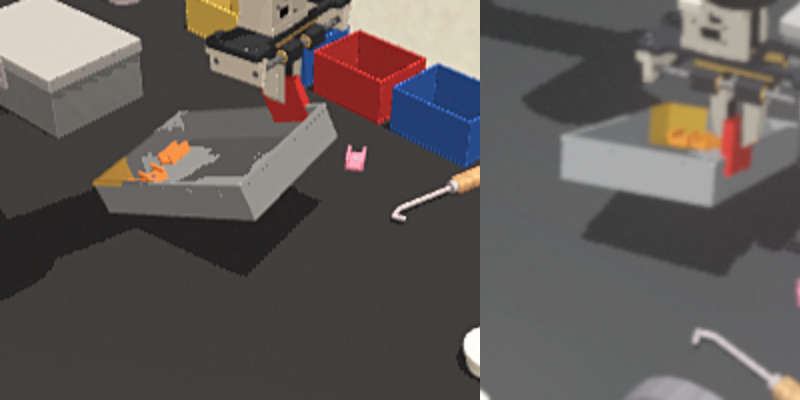

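Steady at 22.8° with the corner resting on the bench, since part of the weight is now carried there. The slope to -x is only 4.7°, so I'll raise the tab further with a slightly softer grip to gain more roll.

>>> apply_moves:
  plan:
    - {"tx": 0.004,"ty": -0.002,"tz": -0.007,"yaw": 0,"grip": -1}
    - {"tx": 0.008,"ty": -0.005,"tz": -0.014,"yaw": 0,"grip": -1}
    - {"tx": 0.01,"ty": -0.008,"tz": -0.02,"yaw": 0,"grip": -1}
    - {"tx": 0.01,"ty": -0.008,"tz": -0.02,"yaw": 0,"grip": -1}
    - {"tx": 0.01,"ty": -0.008,"tz": -0.02,"yaw": 0,"grip": -1}
    - {"tx": 0.01,"ty": -0.008,"tz": -0.02,"yaw": 0,"grip": -1}
  force: 6.5

```text
time: 18.73
tool_pos: [0.6377, 0.0556, 0.1343]
tool_rot: [3.141, 0.0, 1.756]
contact_force: [0.9, -0.5, -1.5]
opening: 0.0157
```

```bash
python3 look.py pics/t6.png
```

```text
18.725 [0.6377 0.0556 0.1343] [ 0.8858 -0.4957 -1.5092] [-0.0753 -0.3111 -0.0598] 0.01571831436341998
floor n [-0.243   0.3899  0.8882] tilt 27.353245885512482 1179 4178 centroid [0.5753 0.0807 0.0733]
downhill in tote xy -0.16715192325673955 0.427992592859565
```

View pics/t6.png

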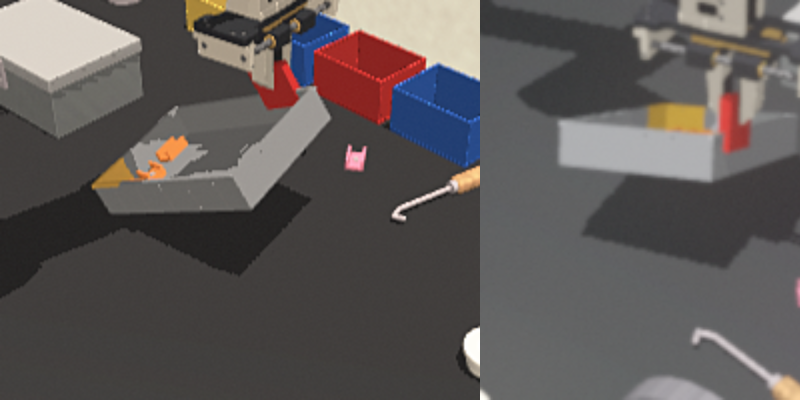

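It works: 27.4°, with the -x slope at 9.6°. Another increment.

>>> apply_moves:
  plan:
    - {"tx": 0.002,"ty": -0.003,"tz": -0.006,"yaw": 0,"grip": -1}
    - {"tx": 0.004,"ty": -0.007,"tz": -0.012,"yaw": 0,"grip": -1}
    - {"tx": 0.006,"ty": -0.01,"tz": -0.018,"yaw": 0,"grip": -1}
    - {"tx": 0.006,"ty": -0.01,"tz": -0.018,"yaw": 0,"grip": -1}
    - {"tx": 0.006,"ty": -0.01,"tz": -0.018,"yaw": 0,"grip": -1}
    - {"tx": 0.006,"ty": -0.01,"tz": -0.018,"yaw": 0,"grip": -1}
    - {"tx": 0.006,"ty": -0.01,"tz": -0.018,"yaw": 0,"grip": -1}
  force: 6

```text
time: 19.75
tool_pos: [0.6267, 0.0597, 0.1524]
tool_rot: [3.141, 0.0, 1.756]
contact_force: [0.8, -0.2, -2.1]
opening: 0.017
```

```bash
python3 look.py pics/t7.png
```

```text
19.75 [0.6267 0.0597 0.1524] [ 0.8106 -0.2039 -2.0706] [-0.1459 -0.3459 -0.0395] 0.017049008126073587
floor n [-0.2999  0.4298  0.8517] tilt 31.607723652467914 1107 4137 centroid [0.568  0.0799 0.0835]
downhill in tote xy -0.21574267255228205 0.4776365359572487
```

View pics/t7.png

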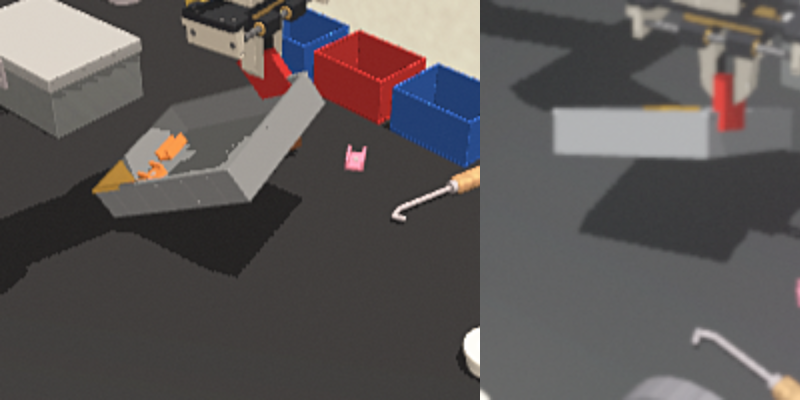

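31.6° now. Measuring the clip positions relative to the corner, in the tote's frame.

```bash
cat > meas.py <<'E'
from h import *
import sys
np.set_printoptions(precision=3,suppress=True)
s=robot.observe(); print(s["time"],s["contact_force"],s["opening"])
p,d=robot.read_camera("side"); X=cloud("side",d); K,R,t=cal("side")
hs=cv2.cvtColor(p,cv2.COLOR_RGB2HSV)
o=robot.outline_of("tote","side")[0]; m=o["region"]&(d>0)&(hs[...,1]<60); P=X[m]
rng=np.random.default_rng(0); best=(0,)
for _ in range(1500):
    a=P[rng.choice(len(P),3,False)]; n=np.cross(a[1]-a[0],a[2]-a[0]); L=np.linalg.norm(n)
    if L<1e-6: continue
    n/=L; n*=np.sign(n[2]) or 1
    if n[2]<.65: continue
    k=(abs((P-a[0])@n)<.003).sum()
    if k>best[0]: best=(k,n,a[0])
k,n,a=best; I=P[abs((P-a)@n)<.003]; c=I.mean(0); n=np.linalg.svd(I-c)[2][2]; n*=np.sign(n[2])
# tote y axis: from outer -x... use tab red points: fit tab long axis = tote y
red=(d>0)&((hs[...,0]<6)|(hs[...,0]>174))&(hs[...,1]>150)&(X[...,0]<.72)&(X[...,1]<.25)&(X[...,1]>-.1)&(X[...,2]>.08)
tb=X[red]; 
# inner wall +x face: points above floor plane
h=(X-c)@n
w=m&(h>.008)&(h<.036); W=X[w]
# choose y axis angle maximizing wall-plane concentration
e1=np.cross([0,0,1],n); e1/=np.linalg.norm(e1); e2=np.cross(n,e1)
bst=(0,)
for th in np.radians(np.arange(0,90,.5)):
    u=np.cos(th)*e1+np.sin(th)*e2; v=np.cross(n,u); sc=0
    for ax in (u,v):
        hh=np.histogram((W-c)@ax,bins=np.arange(-.3,.3,.002))[0]; sc+=np.sort(hh)[-3:].sum()
    if sc>bst[0]: bst=(sc,u,v)
_,u,v=bst
cand=[u,v,-u,-v]; ref=np.array([-np.sin(.185),np.cos(.185),0]); ref=ref-ref@n*n
y=max(cand,key=lambda q:q@ref); x=np.cross(y,n)
print("tilt",np.degrees(np.arccos(n[2])),"slope x,y",x[2],y[2])
# corner: network pixel + plane
for cn in ("side","scene"):
    if cn=="scene": robot.read_camera("scene")
    K,R,t=cal(cn)
    for r in robot.tip_of("tote_corner",cn)[:1]:
        px=r["pixel"]; ry=R.T@np.array([(px[1]-K[0,2])/K[0,0],(px[0]-K[1,2])/K[1,1],1]); o_=-R.T@t
        C=o_+ry*((c-o_)@n)/(ry@n); print(cn,"net corner",px,r["confidence"],C)
        if cn=="side": C0=C
tc=np.median(tb,0) if len(tb) else None
print("tab median rel: ",tc, ((tc-C0)@x,(tc-C0)@y,(tc-C0)@n) if tc is not None else None,"(expect ~166,-191,61)")
wl=(X-C0); wx=(W-C0)@x; wy=(W-C0)@y
print("wall hist x",[(round(b,3),k) for k,b in zip(*np.histogram(wx,bins=np.arange(-.02,.2,.005))) if k>25],"y",[(round(b,3),k) for k,b in zip(*np.histogram(wy,bins=np.arange(-.26,.03,.005))) if k>25])
am=(d>0)&(hs[...,0]>5)&(hs[...,0]<20)&(hs[...,1]>130)&o["region"]&(p[...,0]>200)
nn,l,st,ce=cv2.connectedComponentsWithStats(am.astype(np.uint8))
for i in range(1,nn):
    if st[i,4]>15:
        Q=X[l==i]; print("amber",ce[i],st[i,4],"corner-frame min/max", np.percentile(np.stack([(Q-C0)@x,(Q-C0)@y,(Q-C0)@n],1),[2,50,98],axis=0).tolist())
cv2.imwrite(sys.argv[1],cv2.resize(p[190:260,180:270],(720,560),interpolation=cv2.INTER_CUBIC)[:,:,::-1])
E
python3 meas.py pics/m1.png
```

```text
19.9 [ 0.936 -0.725 -1.9  ] 0.017012782189635534
tilt 32.33958347393615 slope x,y 0.2003906204821004 -0.4959841903031812
side net corner [244.7, 204.2] 0.81 [ 0.465  0.174 -0.002]
scene net corner [203.3, 262.7] 0.78 [ 0.377  0.267 -0.082]
tab median rel:  [0.628 0.044 0.175] (np.float64(0.1557970794620015), np.float64(-0.2204325139918035), np.float64(0.043017149726990236)) (expect ~166,-191,61)
wall hist x [(np.float64(-0.015), np.int64(70)), (np.float64(-0.01), np.int64(611)), (np.float64(-0.005), np.int64(27)), (np.float64(0.005), np.int64(27)), (np.float64(0.045), np.int64(36)), (np.float64(0.05), np.int64(38)), (np.float64(0.055), np.int64(36)), (np.float64(0.06), np.int64(35)), (np.float64(0.065), np.int64(39)), (np.float64(0.07), np.int64(33)), (np.float64(0.075), np.int64(38)), (np.float64(0.08), np.int64(41)), (np.float64(0.085), np.int64(30)), (np.float64(0.09), np.int64(35)), (np.float64(0.095), np.int64(30)), (np.float64(0.1), np.int64(38)), (np.float64(0.105), np.int64(29)), (np.float64(0.11), np.int64(28)), (np.float64(0.115), np.int64(31)), (np.float64(0.12), np.int64(28)), (np.float64(0.125), np.int64(32)), (np.float64(0.13), np.int64(33)), (np.float64(0.135), np.int64(33)), (np.float64(0.14), np.int64(39)), (np.float64(0.145), np.int64(30)), (np.float64(0.15), np.int64(51)), (np.float64(0.155), np.int64(427))] y [(np.float64(-0.18), np.int64(29)), (np.float64(-0.175), np.int64(31)), (np.float64(-0.165), np.int64(26)), (np.float64(-0.16), np.int64(31)), (np.float64(-0.155), np.int64(29)), (np.float64(-0.145), np.int64(31)), (np.float64(-0.135), np.int64(26)), (np.float64(-0.13), np.int64(26)), (np.float64(-0.12), np.int64(30)), (np.float64(-0.11), np.int64(27)), (np.float64(-0.105), np.int64(29)), (np.float64(-0.1), np.int64(28)), (np.float64(-0.09), np.int64(30)), (np.float64(-0.08), np.int64(26)), (np.float64(-0.025), np.int64(205)), (np.float64(-0.02), np.int64(140))]
```

View pics/m1.png

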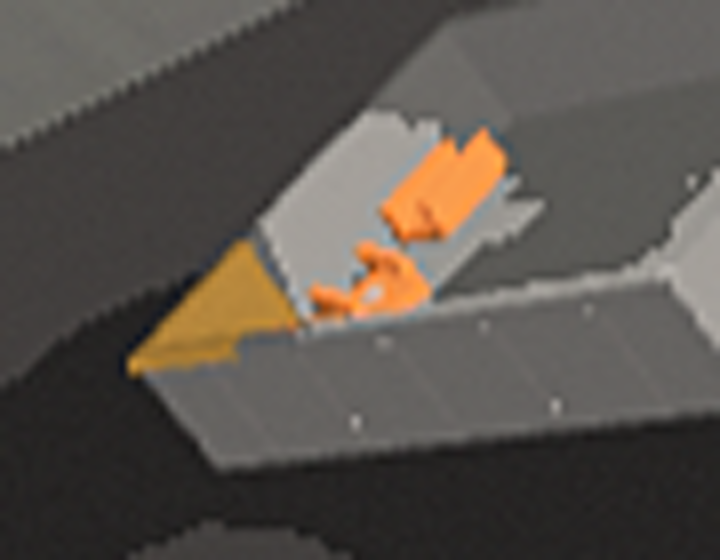

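The walls show the network's corner was about 21 mm off in y, so I'll use the wall-derived corner. My amber mask was also cut by the outline, so I fix that.

```bash
sed -i 's/&o\["region"\]&(p\[...,0\]>200)/\&(X[...,1]>0)\&(X[...,0]<.68)\&(p[...,0]>180)/' meas.py
python3 - <<'E'
s=open('meas.py').read()
s=s.replace('am=(d>0)','''hx=np.histogram(wx,bins=np.arange(-.06,.06,.002)); hy=np.histogram(wy,bins=np.arange(-.06,.06,.002))
xo=hx[1][hx[0].argmax()]+.001+.004; yo=hy[1][hy[0].argmax()]+.001
C0=C0+xo*x+yo*y; print("corner shift",xo,yo,"corner",C0,"corner underside z", C0[2]-.005*n[2]-.004*(y[2]*-1)*-1)
am=(d>0)''',1)
open('meas.py','w').write(s)
E
python3 meas.py pics/m2.png | grep -v hist
python3 - <<'E'
from h import *
q,e=robot.read_camera("wrist"); cv2.imwrite("pics/m2w.png",q[:,:,::-1])
E
```

```text
20.15 [-0.056 -0.046 -2.721] 0.017124867727896044
tilt 31.602418272260984 slope x,y 0.2089532264519231 -0.48055952057642526
side net corner [244.2, 207.1] 0.97 [0.466 0.162 0.006]
scene net corner [202.0, 260.6] 0.79 [ 0.344  0.297 -0.105]
tab median rel:  [0.628 0.044 0.175] (np.float64(0.1559091385634425), np.float64(-0.20586763652310436), np.float64(0.04429864311484828)) (expect ~166,-191,61)
corner shift -0.004999999999999952 -0.006999999999999952 corner [0.462 0.154 0.008] corner underside z 0.005841205969882817
amber [235.188 213.179] 117 corner-frame min/max [[0.09671968168324692, -0.025582719239578344, -0.0014697088046703437], [0.11198603590343732, -0.021320685976017925, 0.007482470452927484], [0.13190915853576657, -0.0013354748519784489, 0.013501452007708354]]
amber [208.948 227.117] 77 corner-frame min/max [[0.009291078268884662, -0.003416860403852701, 0.013095696373675936], [0.037886765266410875, 0.0010944003164297773, 0.03033020703302466], [0.04923284797602267, 0.0041667912236907495, 0.03983330148927114]]
amber [226.903 225.048] 62 corner-frame min/max [[0.0017239220299493801, -0.12387867330352068, 0.0003363550521219121], [0.06557445214727634, -0.028239155218864567, 0.00920293193205363], [0.07830310012719688, -0.005687571709931649, 0.0412465589161393]]
```

View pics/m2w.png

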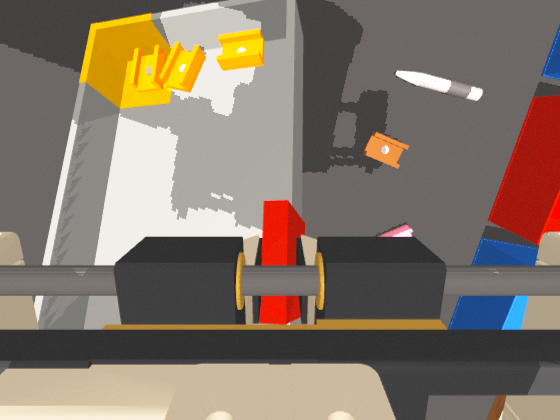

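The wrist view shows all three clips against the lower wall at (70, 150), (68, 183) and (48, 241). The third is about 112 mm from the corner, just below the sliding threshold (slope 0.209 against about 0.213). A little more roll is needed.

>>> apply_moves:
  plan:
    - {"tx": 0,"ty": -0.004,"tz": -0.005,"yaw": 0,"grip": -1}
    - {"tx": 0,"ty": -0.008,"tz": -0.01,"yaw": 0,"grip": -1}
    - {"tx": 0,"ty": -0.012,"tz": -0.015,"yaw": 0,"grip": -1}
    - {"tx": 0,"ty": -0.012,"tz": -0.015,"yaw": 0,"grip": -1}
    - {"tx": 0,"ty": -0.012,"tz": -0.015,"yaw": 0,"grip": -1}
    - {"tx": 0,"ty": -0.012,"tz": -0.015,"yaw": 0,"grip": -1}
    - {"tx": 0,"ty": -0.012,"tz": -0.015,"yaw": 0,"grip": -1}
    - {"tx": 0,"ty": -0.012,"tz": -0.015,"yaw": 0,"grip": -1}
  force: 5.5

```text
time: 21.45
tool_pos: [0.615, 0.0576, 0.1675]
tool_rot: [3.141, 0.0, 1.756]
contact_force: [1.4, -0.4, -1.5]
opening: 0.0185
```

```bash
python3 meas.py pics/m3.png | grep -v hist
python3 - <<'E'
from h import *
q,e=robot.read_camera("wrist"); cv2.imwrite("pics/m3w.png",q[:,:,::-1])
E
```

```text
21.45 [ 1.405 -0.376 -1.458] 0.01848774235669301
tilt 36.1833002654313 slope x,y 0.2541610263213007 -0.5328596728716039
side net corner [245.3, 208.7] 0.98 [ 0.471  0.163 -0.001]
tab median rel:  [0.618 0.042 0.19 ] (np.float64(0.14663386419508298), np.float64(-0.22204026065211918), np.float64(0.04426102454588465)) (expect ~166,-191,61)
corner shift -0.014999999999999961 -0.022999999999999965 corner [0.46  0.139 0.008] corner underside z 0.005654207949161582
amber [235.783 213.75 ] 120 corner-frame min/max [[0.09643184721324792, -0.02671741251092122, -0.0007152657849967268], [0.11120287355686705, -0.021651509960476448, 0.008228917921003442], [0.13168947124402477, 0.00037892313004881246, 0.014647604247462354]]
amber [208.47  230.576] 66 corner-frame min/max [[0.008913766762755413, -0.004192067041837994, 0.020551659591125974], [0.031131042486891594, -0.0005231491093878233, 0.034131352145768304], [0.048390165118414645, 0.0031846274060171034, 0.04003825500589722]]
amber [228.143 226.905] 63 corner-frame min/max [[0.000993167664737124, -0.12132179000817417, 0.0012018821123236652], [0.06432476374901627, -0.03160678417189559, 0.00896017607432082], [0.07656754421997725, -0.003527060974109818, 0.041017717410284746]]
```

View pics/m3w.png

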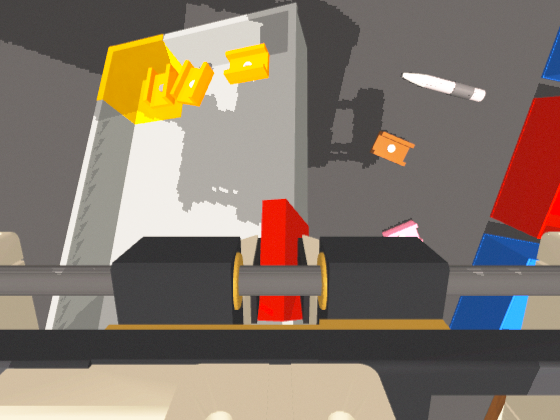

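The third clip still hangs just by friction. I'll soften the grip slightly and add a small shake along tote x to walk it down.

>>> apply_moves:
  plan:
    - {"tx": 0,"ty": 0.007,"tz": 0,"yaw": 0,"grip": -1}
    - {"tx": 0,"ty": -0.007,"tz": 0,"yaw": 0,"grip": -1}
    - {"tx": 0,"ty": 0.007,"tz": 0,"yaw": 0,"grip": -1}
    - {"tx": 0,"ty": -0.007,"tz": 0,"yaw": 0,"grip": -1}
    - {"tx": 0,"ty": 0.007,"tz": 0,"yaw": 0,"grip": -1}
    - {"tx": 0,"ty": -0.007,"tz": 0,"yaw": 0,"grip": -1}
    - {"tx": 0,"ty": 0,"tz": 0,"yaw": 0,"grip": -1}
    - {"tx": 0,"ty": 0,"tz": 0,"yaw": 0,"grip": -1}
  force: 5

```text
time: 22.75
tool_pos: [0.6155, 0.0579, 0.1671]
tool_rot: [3.142, -0.0, 1.756]
contact_force: [0.4, 0.3, -2.4]
opening: 0.0171
```

```bash
python3 meas.py pics/m4.png | grep -v hist
python3 - <<'E'
from h import *
q,e=robot.read_camera("wrist"); cv2.imwrite("pics/m4w.png",q[:,:,::-1])
E
```

```text
22.75 [ 0.434  0.261 -2.415] 0.01713735776606169
tilt 37.93508230056513 slope x,y 0.2001489620993899 -0.581274792884574
side net corner [248.7, 211.7] 0.67 [0.464 0.139 0.005]
tab median rel:  [0.617 0.043 0.189] (np.float64(0.14993558729617357), np.float64(-0.2057961362408392), np.float64(0.04368081524166314)) (expect ~166,-191,61)
corner shift -0.010999999999999958 -0.008999999999999952 corner [0.455 0.129 0.008] corner underside z 0.006574785100253697
amber [231.31  224.106] 113 corner-frame min/max [[0.06895507257095741, -0.026545522667524326, 0.00020980151130472175], [0.0844894691137186, -0.021585903061118683, 0.008750783105578128], [0.1044153060534109, 0.00020468158148903936, 0.014801770001196955]]
amber [210.225 232.211] 71 corner-frame min/max [[0.011568735622534215, -0.00388625462033239, 0.020227635911258833], [0.03657045264506255, 1.4464197463925313e-05, 0.033750705295153664], [0.04852282064134377, 0.0026322154499587268, 0.039859317769631274]]
```

View pics/m4w.png

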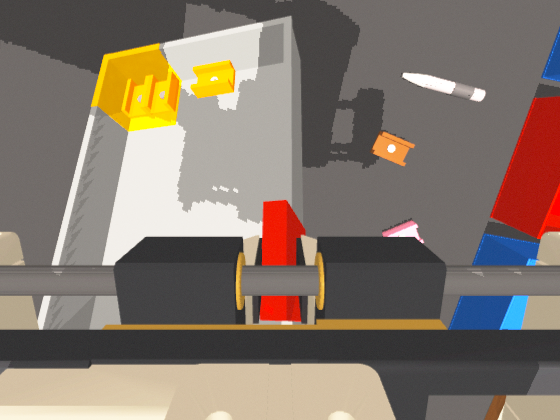

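The shake worked. Two clips are fully in the corner, and the third's centre is now about 87 mm from it. One more shake for margin, lowering slightly to bring the tilt back towards 33°.

>>> apply_moves:
  plan:
    - {"tx": 0,"ty": 0.007,"tz": 0.002,"yaw": 0,"grip": -1}
    - {"tx": 0,"ty": -0.007,"tz": 0.004,"yaw": 0,"grip": -1}
    - {"tx": 0,"ty": 0.007,"tz": 0.006,"yaw": 0,"grip": -1}
    - {"tx": 0,"ty": -0.007,"tz": 0.008,"yaw": 0,"grip": -1}
    - {"tx": 0,"ty": 0.007,"tz": 0.009,"yaw": 0,"grip": -1}
    - {"tx": 0,"ty": -0.007,"tz": 0.01,"yaw": 0,"grip": -1}
    - {"tx": 0,"ty": 0,"tz": 0.01,"yaw": 0,"grip": -1}
    - {"tx": 0,"ty": 0,"tz": 0.01,"yaw": 0,"grip": -1}
  force: 5

```text
time: 24.05
tool_pos: [0.6157, 0.0578, 0.1573]
tool_rot: [3.141, 0.0, 1.756]
contact_force: [0.8, -0.2, -1.9]
opening: 0.0148
```

```bash
python3 meas.py pics/m5.png | grep -v hist
python3 - <<'E'
from h import *
q,e=robot.read_camera("wrist"); cv2.imwrite("pics/m5w.png",q[:,:,::-1])
E
```

```text
24.05 [ 0.771 -0.23  -1.854] 0.014771132899205956
tilt 34.3595947715282 slope x,y 0.14607358403361131 -0.5451540372571194
side net corner [247.4, 206.2] 0.94 [0.459 0.156 0.003]
scene net corner [205.1, 255.2] 0.84 [0.455 0.131 0.017]
tab median rel:  [0.617 0.042 0.179] (np.float64(0.14647806053963824), np.float64(-0.21216469890199222), np.float64(0.04647042387078798)) (expect ~166,-191,61)
corner shift -0.014999999999999961 -0.014999999999999958 corner [0.446 0.139 0.009] corner underside z 0.007127652224791138
amber [225.38 228.28] 50 corner-frame min/max [[0.00024950907498660755, -0.13694790118774428, 0.0024884282565334147], [0.07393362945371641, -0.023675492396675588, 0.009890245810003806], [0.08359474887472963, -0.0021808947973229946, 0.03916181655716709]]
amber [207.1   232.283] 60 corner-frame min/max [[0.010748431361250406, -0.004543454330452657, 0.020039868897098866], [0.03527577883072317, -0.0011014107905986902, 0.030962233830545367], [0.047599482542625846, 0.0017560538676950537, 0.037096678062066846]]
```

View pics/m5w.png

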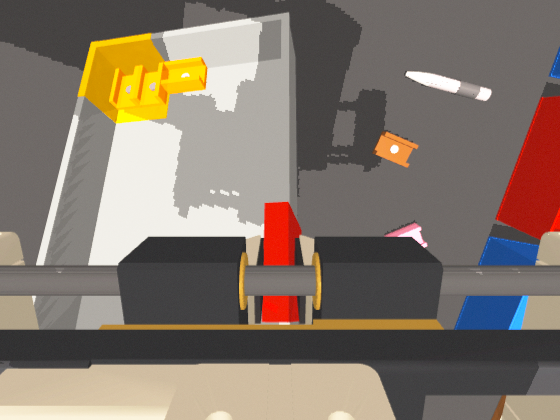

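All three clips are packed against each other in the yellow corner, at (90, 128), (87, 153) and (75, 186). The third's centre is about 66 mm along the wall, and the tilt is 34°. I'll hold and check that it is steady.

>>> apply_moves:
  plan:
    - {"tx": 0,"ty": 0,"tz": 0,"yaw": 0,"grip": -1}
    - {"tx": 0,"ty": 0,"tz": 0,"yaw": 0,"grip": -1}
    - {"tx": 0,"ty": 0,"tz": 0,"yaw": 0,"grip": -1}
    - {"tx": 0,"ty": 0,"tz": 0,"yaw": 0,"grip": -1}
    - {"tx": 0,"ty": 0,"tz": 0,"yaw": 0,"grip": -1}
    - {"tx": 0,"ty": 0,"tz": 0,"yaw": 0,"grip": -1}
    - {"tx": 0,"ty": 0,"tz": 0,"yaw": 0,"grip": -1}
    - {"tx": 0,"ty": 0,"tz": 0,"yaw": 0,"grip": -1}

```text
time: 25.35
tool_pos: [0.6149, 0.0576, 0.1575]
tool_rot: [3.141, 0.0, 1.756]
contact_force: [2.1, -1.4, -1.1]
opening: 0.0154
```

```bash
python3 meas.py pics/m6.png | grep -E "tilt|^2"
python3 - <<'E'
from h import *
q,e=robot.read_camera("wrist"); p,d=robot.read_camera("side")
a=cv2.imread("pics/m5w.png")[:,:,::-1]; print("change", (abs(a[:220].astype(int)-q[:220]).max(-1)>40).sum())
cv2.imwrite("pics/m6w.png",np.hstack([cv2.resize(q,(400,300)),cv2.resize(p,(400,300))])[:,:,::-1])
E
```

```text
25.35 [ 2.092 -1.439 -1.134] 0.015381043805708117
tilt 34.99606929885611 slope x,y 0.14843796038732812 -0.553978009937405
change 531
```

View pics/m6w.png

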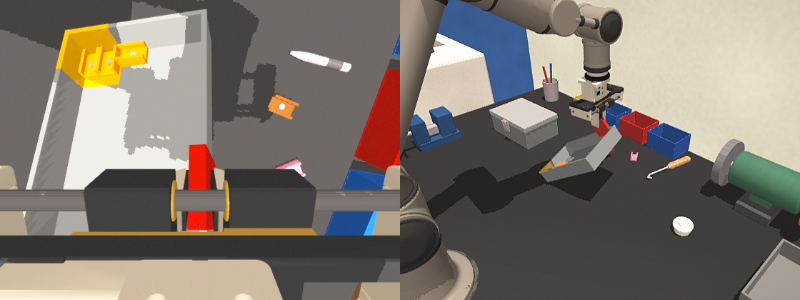

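There is slow creep of about 0.5°/s. I'll firm the grip slightly and re-check.

>>> apply_moves:
  plan:
    - {"tx": 0,"ty": 0,"tz": 0,"yaw": 0,"grip": -1}
    - {"tx": 0,"ty": 0,"tz": 0,"yaw": 0,"grip": -1}
    - {"tx": 0,"ty": 0,"tz": 0,"yaw": 0,"grip": -1}
    - {"tx": 0,"ty": 0,"tz": 0,"yaw": 0,"grip": -1}
    - {"tx": 0,"ty": 0,"tz": 0,"yaw": 0,"grip": -1}
    - {"tx": 0,"ty": 0,"tz": 0,"yaw": 0,"grip": -1}
    - {"tx": 0,"ty": 0,"tz": 0,"yaw": 0,"grip": -1}
    - {"tx": 0,"ty": 0,"tz": 0,"yaw": 0,"grip": -1}
  force: 6

```text
time: 26.7
tool_pos: [0.6147, 0.0577, 0.1574]
tool_rot: [-3.142, -0.0, 1.756]
contact_force: [0.6, 0.6, -2.0]
opening: 0.0152
```

>>> apply_moves:
  plan:
    - {"tx": 0,"ty": 0,"tz": 0,"yaw": 0,"grip": -1}
    - {"tx": 0,"ty": 0,"tz": 0,"yaw": 0,"grip": -1}
    - {"tx": 0,"ty": 0,"tz": 0,"yaw": 0,"grip": -1}
    - {"tx": 0,"ty": 0,"tz": 0,"yaw": 0,"grip": -1}
    - {"tx": 0,"ty": 0,"tz": 0,"yaw": 0,"grip": -1}
    - {"tx": 0,"ty": 0,"tz": 0,"yaw": 0,"grip": -1}
    - {"tx": 0,"ty": 0,"tz": 0,"yaw": 0,"grip": -1}
    - {"tx": 0,"ty": 0,"tz": 0,"yaw": 0,"grip": -1}

```text
time: 27.7
tool_pos: [0.6148, 0.0576, 0.1574]
tool_rot: [-3.142, 0.0, 1.756]
contact_force: [0.2, -0.5, -2.7]
opening: 0.0153
```

```bash
python3 meas.py pics/m7.png | grep -E "tilt|^2|corner|amber"
python3 - <<'E'
from h import *
q,e=robot.read_camera("wrist"); p,d=robot.read_camera("side")
cv2.imwrite("pics/m7w.png",np.hstack([cv2.resize(q,(400,300)),cv2.resize(p,(400,300))])[:,:,::-1])
E
```

```text
27.7 [ 0.249 -0.541 -2.664] 0.015312326388591948Traceback (most recent call last):
  File "meas.py", line 31, in <module>
    _,u,v=bst
    ^^^^^
ValueError: not enough values to unpack (expected 3, got 1)
```

View pics/m7w.png

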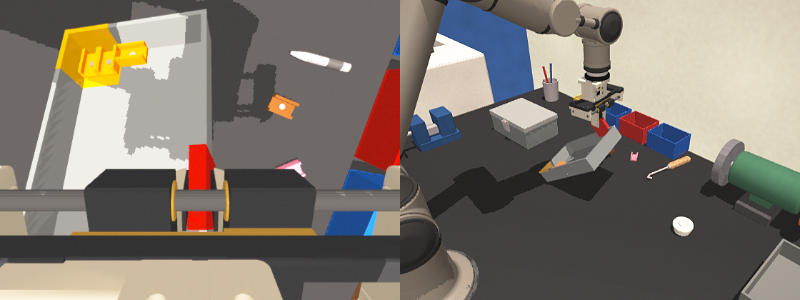

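The opening has been constant for 1 s and the picture is unchanged, so the tote is steady. That last tilt script failed only because the outline network picked the wrong region. The tote leans only on the bench and the other items lie where they were, so I hand in.

```bash
python3 -c "
from cell import robot
print(robot.hand_in()); s=robot.observe(); print(s['time'],s['opening'],s['contact_force'])"
```

```text
the job is handed in; nothing more can be done
None
the job is handed in; nothing more can be done
```

I put the bench clip in the tote with the other two, tipped the tote by its red tab, and handed in at about 28 s with it still held tipped. No verdict was reported.

**What I did:**
- **Picking up the clip:** The first two grasps closed in the air. All three cameras showed the real fingertips about 26 mm above the reported TCP. Once I allowed for that, the clip gripped at 23.6 mm, which matches its 24 mm width, and I released it in the tote while the tote lay flat.
- **Tipping:** The tool only points down, so I pinched the tab and eased the grip from 15 N to between 5 and 6 N. That let the tote turn in the fingers and rest on its yellow corner. One clip stuck on friction, and two short shakes moved it down to the others.

**Last checks:**
- **Tilt:** about 35° at the last good reading, 2.4 s before hand-in, with the grip firmed to 6 N after that.
- **Steadiness:** there was slow creep of about 0.5°/s before I firmed the grip. After that the finger opening stayed at 15.3 mm for 1 s and the pictures showed no change.
- **Clips:** all three sit together at the yellow corner. The farthest is about 70 mm away, estimated from its 66 mm along the wall.
- **Other items:** in the camera views the tote touched only the bench, and the bung, scraper and pin vise appeared unmoved. I did not re-measure their positions.

**What failed or disagreed:**
- The final tilt measurement failed because the fit found no tote wall points, most likely a bad tote outline from the network.
- The network's corner position was off by 5 to 25 mm while the tote was tipped, so I worked out the corner from the tote walls instead.

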